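# Couple and latch a weigh pan on a load cell and load the test weights

### The job

Set up the load cell on the bench for its weight check: stand the ball stud fully home in the hexagonal pocket on the load cell, lower the weigh pan's socket onto the ball until it sits flush on the stud's flange, and press the latch lever all the way down. Then stand all the large brass test weights from the wooden tray (two to four of them) upright on the latched pan, and leave the two smaller steel weights in the tray.

Things in the scene. Friction and masses are not known exactly. Their poses are not given: they have to be found in the camera images.
- load_cell: Load cell fixed to the bench: aluminium bar (34 wide, 114 long, upper side 46 high) on a dark steel base plate (76 x 126 x 10), with a steel collar holding a hexagonal pocket on its free end. Origin on the pocket's axis at the underside of the plate; z up; the bar runs along -y and ends 92 from the axis (connector to 114).
- pocket (a point): Centre of the mouth of the hexagonal pocket, on the collar's upper rim, 67.5 above the plate's underside. Pocket 33 across flats, 17.5 deep, open upward; collar 45 across its outer flats (52 over corners). z up; two of the six flats face the +x and -x axis.
- weight_tray: Open wooden tray, fixed to the bench, 168 (x) x 118 (y) x 41 tall, walls and floor 6 thick, in which the test weights stand. Origin at the centre of its underside; z up.
- stud_flange (a point): Loose steel ball stud, 0.33 kg, 64 tall, upright at the start. Point on its axis at half height of its hexagonal flange (54 across flats, 62 over corners, 10 thick). Below: hexagonal spigot, 30 across flats, foot 21 below this point. z to the ball. Two flats of flange and spigot face +x and -x, so it fits the pocket in six yaws, about 12 degrees of play. Home: point 5 above point pocket, flange on rim.
- stud_ball (a point): Centre of the stud's ball (diameter 28, on a neck of 16), 29 above point stud_flange, 24 above the upper face of the flange.
- pan_stem (a point): Loose weigh pan, 0.65 kg: steel dish of 150 diameter, wall 24 above its floor, on a square hub 54 x 54. Point: middle of the hexagonal grip stem in the dish's centre (22 across flats, two facing +x and -x; stem top 19 above this point, dish floor 19 below, flat underside of the hub, on which the pan stands at the start, 73 below). z up; the latch lever sticks out to +x, to 125 from the axis.
- pan_socket (a point): Where the ball's centre comes to lie in the pan's socket: on the pan's axis, 24 above the hub's underside, 49 below point pan_stem. The socket is a hole 31 wide and 41 deep, open downward. Fully home the hub's underside lies on the stud's flange and this point is at point stud_ball.
- latch (a joint): Latch lever of the pan, rad: 0 raised (as at the start), 0.5 fully down, when its pawl reaches under the ball; the ball stops it if the pan is not seated. A stiff hinge (about 1 N on the pad moves it) that stays where it is left; pivot 30 from the pan's axis toward +x, 43 below point pan_stem.
- latch_pad (a point): Middle of the upper face of the black thumb pad (26 long, 22 wide) at the outer end of the latch lever, about 107 from the pan's axis when raised, 111 when down, outside the dish wall. From raised to fully down it drops by about 40, to 55 below point pan_stem.
- weight_1 (a point): Middle (half-way up) of a large brass test weight, loose, 0.5 kg: body of 38 diameter, 49 tall to the shoulder, on top a knob of 24 diameter and 16 height to lift it by, 65 in all; it starts in the tray. This point is 32.5 above its foot. z is up when it stands. Absent in some runs.
- weight_2 (a point): Middle (half-way up) of a large brass test weight, loose, 0.5 kg: body of 38 diameter, 49 tall to the shoulder, on top a knob of 24 diameter and 16 height to lift it by, 65 in all; it starts in the tray. This point is 32.5 above its foot. z is up when it stands. Absent in some runs.
- weight_3 (a point): Middle (half-way up) of a large brass test weight, loose, 0.5 kg: body of 38 diameter, 49 tall to the shoulder, on top a knob of 24 diameter and 16 height to lift it by, 65 in all; it starts in the tray. This point is 32.5 above its foot. z is up when it stands. Absent in some runs.
- weight_4 (a point): Middle (half-way up) of a large brass test weight, loose, 0.5 kg: body of 38 diameter, 49 tall to the shoulder, on top a knob of 24 diameter and 16 height to lift it by, 65 in all; it starts in the tray. This point is 32.5 above its foot. z is up when it stands. Absent in some runs.
- small_1 (a point): Middle of a small steel test weight of the same form, 29 diameter, 49 tall, which stays in the tray.
- small_2 (a point): Middle of a small steel test weight of the same form, 23 diameter, 39 tall, which stays in the tray.

How it is judged:
On the way, in this order (a step that is already met when the one before it is completed fails the run):
1. the ball stud stands fully home in the pocket of the load cell (horizontal distance between stud_flange and pocket below 0.004 m and z of stud_flange in the frame of pocket between 0.001 and 0.0085 m and angle between stud_flange's own z axis and vertical below 0.06 rad), for 0.3 s.
2. the pan's socket sits flush on the stud, over the ball (all of step 1 and distance between pan_socket and stud_ball below 0.005 m and angle between pan_stem's own z axis and vertical below 0.06 rad), for 0.3 s.
3. the latch lever is pressed fully down while the pan is still empty (all of step 2 and value of joint latch above 0.43 rad and horizontal distance between each of weight_1, weight_2, weight_3, weight_4 and pan_stem above 0.08 m), for 0.3 s.
At the end, for the whole second after the job is handed in: Stud home (within 4 mm of the pocket axis, 3.5 mm of the rim, 0.06 rad of upright), socket within 5 mm of the ball and level within 0.06 rad, latch over 0.43 rad, each large weight present upright (0.12 rad) on the dish within 58 mm of its axis, small weights low on the bench, clear of the pan (all of step 2 and value of joint latch above 0.43 rad and horizontal distance between each of weight_1, weight_2, weight_3, weight_4 and pan_stem below 0.058 m and z of weight_1 in the frame of pan_stem between 0.008 and 0.019 m and angle between each of weight_1, weight_2, weight_3, weight_4's own z axis and vertical below 0.12 rad and z of weight_2 in the frame of pan_stem between 0.008 and 0.019 m and z of weight_3 in the frame of pan_stem between 0.008 and 0.019 m and z of weight_4 in the frame of pan_stem between 0.008 and 0.019 m and horizontal distance between each of small_1, small_2 and pan_stem above 0.08 m and height (world z) of each of small_1, small_2 below 0.1 m); the robot touches nothing.
Of big_weight_1, big_weight_2, big_weight_3, big_weight_4 only 2 to 4 are there at a start; the rules pass over those that are not, and their reading is None.
At some moment in a run one of small_weight_1, small_weight_2 may be knocked a few centimetres aside while the robot is not near it.
It also fails if it takes over 210 s, if anything falls off the work surface, if the arm or the gripper's body presses on something with over 40 N, if the wrist force passes 120 N, or if a joint passes its speed limit or range.

### The arm

A 7-joint arm with a two-finger parallel gripper is mounted at the origin on the work surface; the furniture and walls round the work are solid. World frame = base frame: x ahead of the robot, y to its left, z up, the work surface at z = 0. Lengths are in m, angles in rad, forces in N, time in s.
With the tool pointing down it reaches from about 0.425 to 1.025 m from the base axis. Payload 3.6 kg.
Tool frame: the origin (TCP) lies midway between the tips of the shut fingers; the grasp point (between the pads) lies 19 mm behind it (pinch_z is the z of the grasp point in the tool frame, in m); z points along the fingers, y is the direction in which the jaws open and shut (so a half turn about z gives the same grasp; the last joint's range is limited). The gripper opens to 85 mm and grips with 20 to 120 N. Pads are 22 mm wide; open, the fingers measure 114 mm over their backs; the gripper's body (76 mm by 85 mm) begins 54 mm behind the grasp point. The pads swing forward as they close: fully open they stand 13 mm farther back than shut.
Start: joints at [-1.23, 0.591, 0.048, 1.609, -0.033, 0.943, -0.034], TCP at [0.305, 0.658, 0.231] pointing down, gripper open.
Joint ranges: [-2.69, 2.69], [-0.47, 2.24], [-1.27, 1.36], [0.19, 2.51], [-1.53, 4.68], [0.08, 2.07], [-3.09, 3.09]. Speed limits (rad/s): [2.57, 2.57, 3.14, 3.14, 3.14, 3.14, 3.14].

### API

Orientations are given as a 3x3 rotation matrix whose columns are the frame's x, y, z axes.
In Python, from cell import * gives the robot as it stands.
- The arm moves only by the shell command python3 -m handwheel 'ROWS' [OPENING] [FORCE]. ROWS is JSON, a list of rows, each a list of 2 entries, a list of its own where there are three numbers: the shift along the world's x, y, z in cm, then the turn about the world's z in rad. A call has exactly 5 rows; each row is the pose to reach, as a shift and turn from the pose measured when the call began; what a row does not reach only later rows make up. A row lasts 1/10 s, in which the tool goes at most 50 mm and 8.59 degrees, less where a joint would pass 70% of its speed; a pose out of reach is approached as far as the arm can. A call with a gripper value outside its range is refused whole. OPENING is the opening, from -1 (shut) to 1 (fully open), so that 0 is half open, set as the call begins (- or left out, the last holds). The fingers move at their own pace and stop on an object; FORCE is the grip in N (left out, the last holds). Time passes only in rows, so rows that repeat a pose let the fingers close, or fill a call up. It gives the time, the measured TCP pose, the force and the opening at its end, in the units of the state.
- read_state(): the state, without advancing time (a new reading comes with each control period).
- get_image(name): name is "scene" or "top" or "wrist"; returns a dict with "pixels" (384x512x3 uint8, red, green, blue), "fx", "fy", "cx", "cy" (pixels), "k1" (the pictures are not rectified: a ray, as slopes to the right and down, at radius r is drawn at 1 + k1 r^2 times it, then the intrinsics apply), "xyz" and "rotation" of the camera in the world. Camera axes: x right, y down, z forward; pixel columns grow to the right and rows downward; lengths in m; the calibration is good to about 2 mm. A picture is of the moment at which its call begins. There is no depth.
- close_job(): hands the job in, once; it reports no verdict.
The state is a dict: "clock": time; "q": joint angles; "dq": joint speeds; "effort": joint torques, N m; "eef_pos": TCP position; "tcp_rot": TCP orientation; "wrist_force": force on the tool from outside, world axes, zero at the start; "moment": the same for the moment, N m; "finger_gap": opening from 0.0 (shut) to 1.0 (fully open).
Only numpy, scipy, OpenCV 4.12 (cv2) and the standard library are available. Lean on these libraries where they do the work, as an engineer would, in place of code of your own. Each camera call takes 0.05 s, during which the arm holds its last target.

## Working session

There is one attempt and no reset: what is moved stays moved. The work goes in short steps, Python scripts to look and compute and a shell command to move; the robot and the scene stay as the last step left them, time stands still between calls to the robot, and variables do not carry over. Pictures are saved under pics/ and viewed, and the job is handed in when it is done.

```bash
ls; mkdir -p pics; cat > h.py <<'E'
from cell import *
import numpy as np, cv2
def snap(n,f):
    im=get_image(n); p=im["pixels"]; cv2.imwrite('pics/'+f+'.png',cv2.cvtColor(np.asarray(p),cv2.COLOR_RGB2BGR)); 
    np.savez('pics/'+f+'.npz',**{k:np.asarray(v) for k,v in im.items()}); return im
def load(f): return dict(np.load('pics/'+f+'.npz'))
def ray(im,u,v):
    K=np.array([[im['fx'],0,im['cx']],[0,im['fy'],im['cy']],[0,0,1]],float)
    n=cv2.undistortPoints(np.array([[[u,v]]],float),K,np.array([float(im['k1']),0,0,0]))[0,0]
    d=np.asarray(im['rotation'])@np.array([n[0],n[1],1.]); return np.asarray(im['xyz'],float),d/np.linalg.norm(d)
def onz(im,u,v,z):
    o,d=ray(im,u,v); return o+d*(z-o[2])/d[2]
def tri(a,pa,b,pb):
    o1,d1=ray(a,*pa);o2,d2=ray(b,*pb)
    A=np.stack([d1,-d2],1);t=np.linalg.lstsq(A,o2-o1,rcond=None)[0]
    p,q=o1+d1*t[0],o2+d2*t[1]; return (p+q)/2,np.linalg.norm(p-q)
def proj(im,P):
    R=np.asarray(im['rotation']);c=R.T@(np.asarray(P)-im['xyz']);x=c[:2]/c[2];x=x*(1+im['k1']*(x@x));return np.array([im['fx']*x[0]+im['cx'],im['fy']*x[1]+im['cy']])
E
python3 - <<'E'
from h import *
np.set_printoptions(precision=4,suppress=True)
for n in("scene","top","wrist"):
    im=snap(n,n+'0'); print(n,im['fx'],im['k1'],im['xyz'],np.asarray(im['rotation']).tolist())
print(read_state())
E
```

```text
pics
scene 449.824985855304 0.006561747992302766 [ 0.2875 -0.6108  0.7847] [[0.910882385623833, -0.2964983820910399, 0.28702262798885847], [-0.4125490837812052, -0.6377187930385725, 0.6504752066579591], [-0.009825122468605752, -0.7109173302310348, -0.7032069514343945]]
top 494.6993894016642 -0.08317280123021276 [0.3659 0.0085 1.3941] [[-0.02816789824241352, -0.9873254297079211, 0.1561891973238669], [-0.9994793717588006, 0.03027788838177966, 0.011146071225950053], [-0.01573387864572803, -0.1557939194166746, -0.9876642646848941]]
wrist 335.4580421147299 -0.0964855019200878 [0.2426 0.6853 0.373 ] [[0.4212017817754398, 0.872642641526731, 0.24715153088427338], [0.90696326883938, -0.40448266954258977, -0.11752190866337471], [-0.0025861178196618334, 0.2736577976761221, -0.9618236437963424]]
{'clock': 0.15, 'q': array([-1.2295,  0.5919,  0.0483,  1.6095, -0.0333,  0.9427, -0.0337]), 'dq': array([-0.0018, -0.0033, -0.0004, -0.0029, -0.0012, -0.0005,  0.0004]), 'effort': array([  0.0031, -54.9246,   1.5498, -19.8454,   0.0096,   0.0057,
        -0.    ]), 'eef_pos': array([0.3051, 0.657 , 0.2304]), 'tcp_rot': array([[-0.907 ,  0.4212, -0.0007],
       [ 0.4212,  0.907 , -0.0017],
       [-0.0001, -0.0018, -1.    ]]), 'wrist_force': array([0.6236, 0.1127, 0.6472]), 'moment': array([ 0.0392, -0.0095, -0.0045]), 'finger_gap': 0.9974598152462606}
```

View pics/scene0.png

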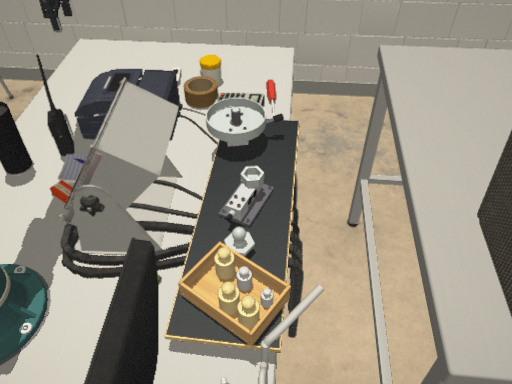

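View pics/top0.png

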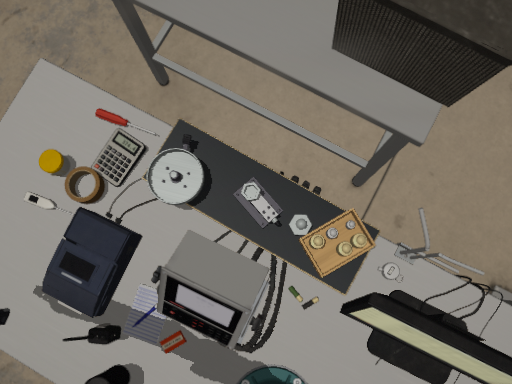

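View pics/wrist0.png

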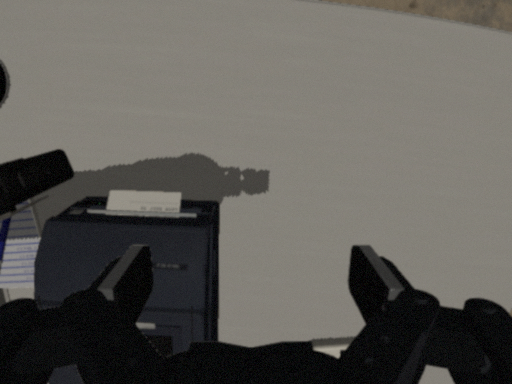

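The scene shows 3 brass and 2 steel weights in the tray, around scene (235,290); the stud is near (239,240), the load cell near (248,195) and the pan near (236,120). I'll zoom in for precise picks.

```bash
python3 - <<'E'
import cv2
a=cv2.imread('pics/top0.png'); 
cv2.imwrite('pics/t_a.png',cv2.resize(a[125:225,130:290],None,fx=5,fy=5,interpolation=cv2.INTER_CUBIC))
cv2.imwrite('pics/t_b.png',cv2.resize(a[170:290,230:390],None,fx=5,fy=5,interpolation=cv2.INTER_CUBIC))
a=cv2.imread('pics/scene0.png'); 
cv2.imwrite('pics/s_a.png',cv2.resize(a[90:190,190:310],None,fx=6,fy=6,interpolation=cv2.INTER_CUBIC))
cv2.imwrite('pics/s_b.png',cv2.resize(a[155:255,200:300],None,fx=6,fy=6,interpolation=cv2.INTER_CUBIC))
cv2.imwrite('pics/s_c.png',cv2.resize(a[235:345,170:300],None,fx=5,fy=5,interpolation=cv2.INTER_CUBIC))
E
```

```text
(no output)
```

View pics/t_a.png

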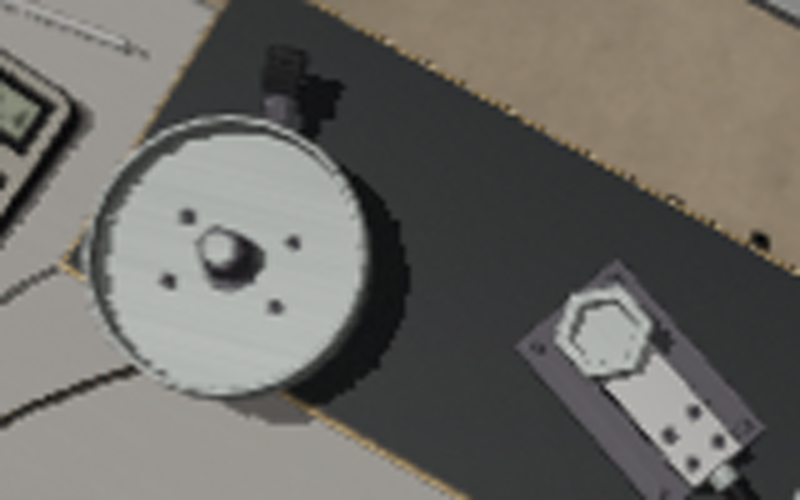

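View pics/t_b.png

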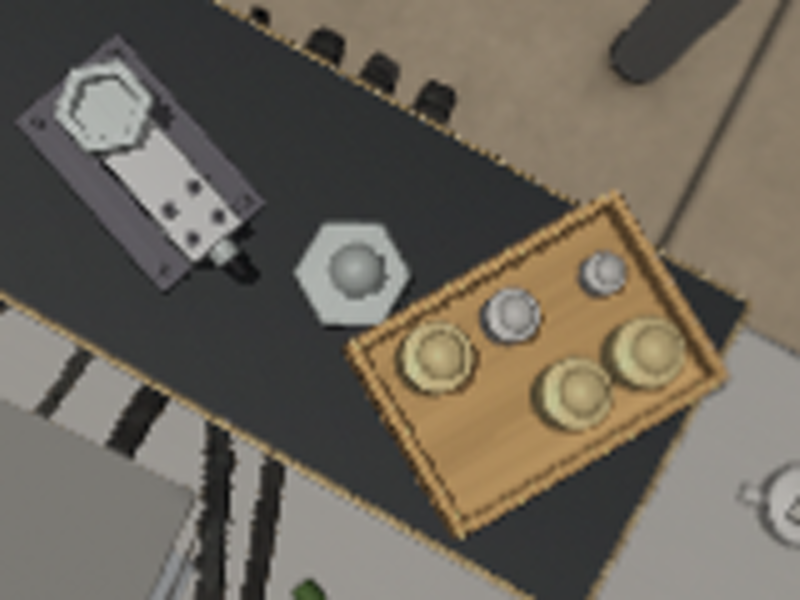

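View pics/s_a.png

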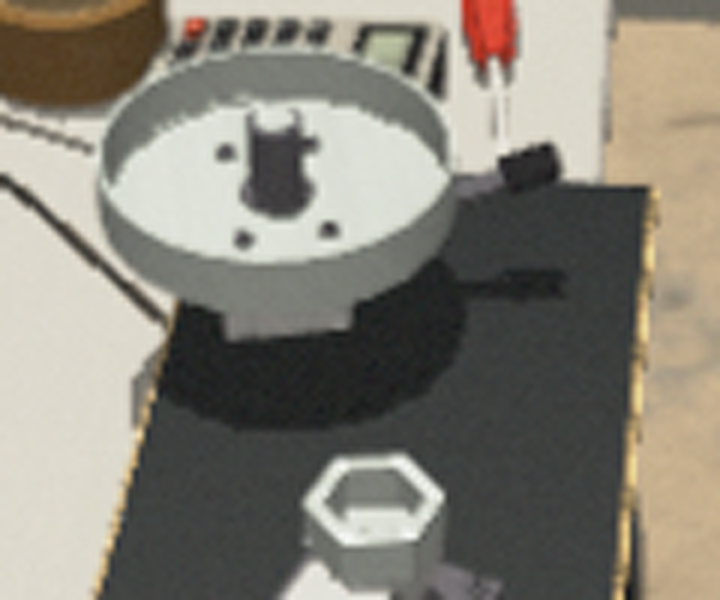

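View pics/s_b.png

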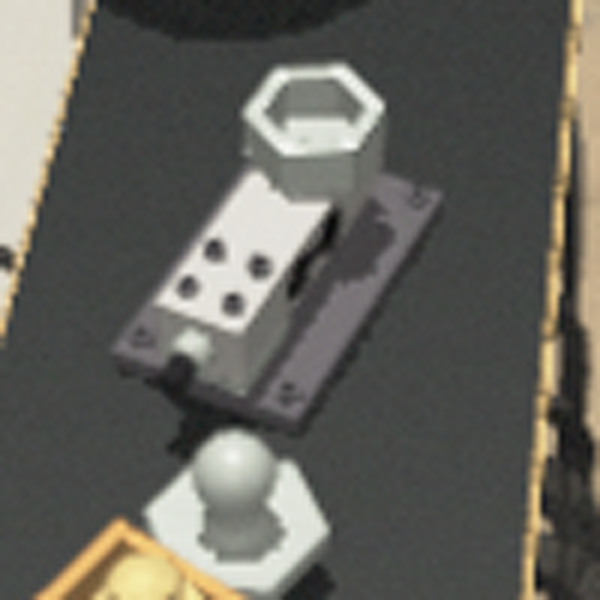

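View pics/s_c.png

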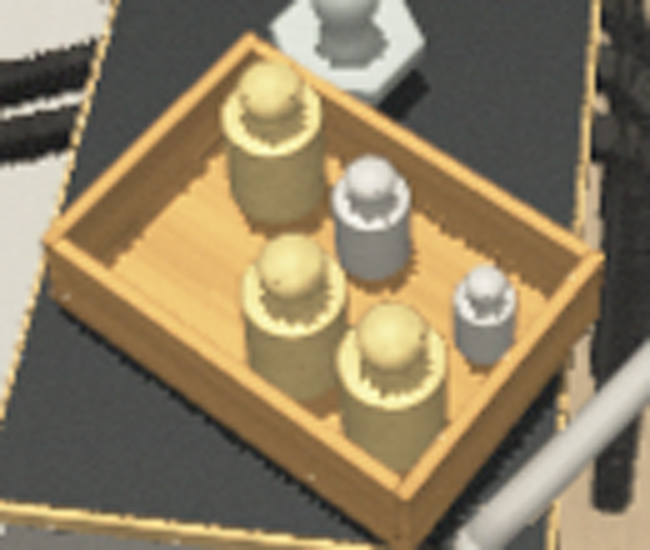

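```bash
python3 - <<'E'
from h import *
np.set_printoptions(precision=4,suppress=True)
t=load('top0');s=load('scene0')
T=lambda ox,oy,k:(lambda p:(ox+p[0]/k,oy+p[1]/k))
ta,tb,sa,sb,sc=T(130,125,5),T(230,170,5),T(190,90,6),T(200,155,6),T(170,235,5)
# crop pixel centre offset
def show(n,a,b): print(n,*tri(t,a,s,b))
show('pocket',ta((604,331)),sb((315,110)))
show('ball',tb((357,268)),sb((235,472)))
for i,(a,b) in enumerate([((441,352),(273,88)),((582,388),(293,262)),((656,350),(390,332)),((512,310),(372,178)),((604,272),(488,284))]): show('w%d'%i,tb(a),sc(b))
def hexfit(im,pts,z):
    P=np.array([onz(im,*p,z)[:2] for p in pts]); c=P.mean(0); d=P-c
    a=np.arctan2(d[:,1],d[:,0]); print(c, 'R',np.hypot(*d.T), 'corner ang mod60',np.degrees(np.angle(np.exp(6j*a).mean()))/6)
print('flange');hexfit(t,[tb(p) for p in [(328,223),(382,224),(410,270),(385,325),(328,326),(294,272)]],.026)
hexfit(s,[sb(p) for p in []] or [sb((330,530)),sb((330,530))],.026)
print('collar');hexfit(t,[ta(p) for p in [(569,292),(617,281),(654,323),(637,371),(588,377),(554,336)]],.0675)
hexfit(s,[sb(p) for p in [(243,110),(275,65),(348,65),(385,110),(358,155),(290,157)]],.0675)
print('bar end', onz(t,*ta((691,484)),.046), onz(t,*ta((740,435)),.046))
print('tray corners',[onz(t,*tb(p),.041)[:2] for p in [(348,347),(615,193),(727,375),(462,538)]])
print('pan holes',np.mean([onz(t,*ta(p),.054)[:2] for p in [(187,216),(293,242),(276,307),(168,281)]],0),[onz(t,*ta(p),.054)[:2] for p in [(187,216),(293,242),(276,307),(168,281)]])
print('scene holes',[onz(s,*sa(p),.054)[:2] for p in [(225,152),(312,143),(330,230),(243,240)]],np.mean([onz(s,*sa(p),.054)[:2] for p in [(225,152),(312,143),(330,230),(243,240)]],0))
print('pad',tri(t,ta((286,70)),s,sa((532,165))))
print('stem',tri(t,ta((220,248)),s,sa((276,122))))
print('table mat corner',onz(t,*ta((70,265)),0))
E
```

```text
pocket [0.5808 0.0404 0.1051] 0.004096732534956155
ball [ 0.4921 -0.0906  0.0898] 0.0033650242571880524
w0 [ 0.4455 -0.1313  0.1044] 0.003180630964993063
w1 [ 0.424  -0.2036  0.1051] 0.0023520887052060372
w2 [ 0.4428 -0.2431  0.1063] 0.0031323583946620648
w3 [ 0.4675 -0.1718  0.0867] 0.0030483188573631197
w4 [ 0.4883 -0.2239  0.0767] 0.0057209494964147595
flange
[ 0.4937 -0.0935] R [0.0315 0.0316 0.0308 0.0331 0.0329 0.0335] corner ang mod60 28.715502164625345
[ 0.5327 -0.0809] R [0. 0.] corner ang mod60 0.0
collar
[0.5857 0.0423] R [0.0281 0.028  0.0279 0.0292 0.0271 0.0269] corner ang mod60 -21.209667223824322
[0.5998 0.076 ] R [0.0283 0.0303 0.0283 0.0264 0.0295 0.0278] corner ang mod60 -21.890842574084292
bar end [ 0.5023 -0.003   0.046 ] [ 0.5285 -0.0307  0.046 ]
tray corners [array([ 0.452 , -0.0872]), array([ 0.5322, -0.2379]), array([ 0.4302, -0.2937]), array([ 0.347 , -0.1447])]
pan holes [0.6327 0.248 ] [array([0.6593, 0.2726]), array([0.6426, 0.2134]), array([0.6063, 0.223 ]), array([0.6228, 0.2832])]
scene holes [array([0.639 , 0.3258]), array([0.6775, 0.3153]), array([0.6589, 0.2534]), array([0.6216, 0.263 ])] [0.6492 0.2894]
pad (array([0.7319, 0.2099, 0.0946]), np.float64(0.004262903695712373))
stem (array([0.6274, 0.2398, 0.1293]), np.float64(0.004620882036291529))
table mat corner [0.6444 0.3515 0.    ]
```

```bash
python3 - <<'E'
import cv2
a=cv2.imread('pics/top0.png'); b=cv2.imread('pics/scene0.png')
cv2.imwrite('pics/o1.png',cv2.resize(a[210:384,120:320],None,fx=3.4,fy=3.4))
cv2.imwrite('pics/o2.png',cv2.resize(b[60:290,30:230],None,fx=2.6,fy=2.6))
E
```

```text
(no output)
```

View pics/o1.png

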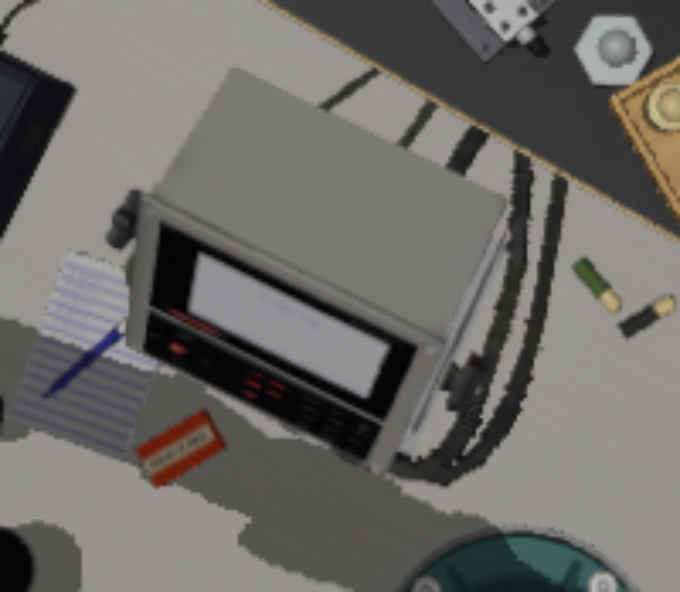

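View pics/o2.png

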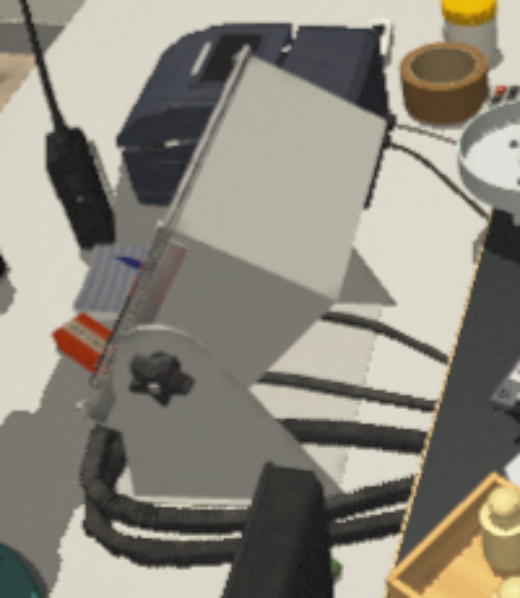

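```bash
python3 - <<'E'
from h import *
np.set_printoptions(precision=4,suppress=True)
t=load('top0');s=load('scene0')
for a,b in [((268.5,270.3),(158.8,175.4)),((247,313),(93.5,147.7)),((189,230),(179.2,106.9)),((162,268),(125,78))]: print(tri(t,a,s,b))
T=lambda ox,oy,k:(lambda p:(ox+p[0]/k,oy+p[1]/k))
ta,tb,sa,sb,sc=T(130,125,5),T(230,170,5),T(190,90,6),T(200,155,6),T(170,235,5)
h=.038
def hexfit(n,im,pts,z):
    P=np.array([onz(im,*p,z)[:2] for p in pts]); c=P.mean(0); d=P-c
    a=np.arctan2(d[:,1],d[:,0]); print(n,c, 'R',np.hypot(*d.T).mean(), 'corner ang mod60',np.degrees(np.angle(np.exp(6j*a).mean()))/6)
hexfit('flange',t,[tb(p) for p in [(328,223),(382,224),(410,270),(385,325),(328,326),(294,272)]],h+.026)
print('ball',onz(t,*tb((357,268)),h+.05),onz(s,*sb((235,472)),h+.05))
cT=[(569,292),(617,281),(654,323),(637,371),(588,377),(554,336)]; cS=[(243,110),(275,65),(348,65),(385,110),(358,155),(290,157)]
hexfit('collarT',t,[ta(p) for p in cT],h+.0675); hexfit('collarS',s,[sb(p) for p in cS],h+.0675)
H=[(187,216),(293,242),(276,307),(168,281)];G=[(225,152),(312,143),(330,230),(243,240)]
for n,im,f,L in(('T',t,ta,H),('S',s,sa,G)):
    P=np.array([onz(im,*f(p),h+.054)[:2] for p in L]);print('pan',n,P.mean(0),P.tolist())
for a,b in [((441,352),(273,88)),((582,388),(293,262)),((656,350),(390,332))]: print('w',onz(t,*tb(a),h+.068)[:2],onz(s,*sc(b),h+.068)[:2])
print('tray corners',[onz(t,*tb(p),h+.041)[:2] for p in [(348,347),(615,193),(727,375),(462,538)]])
E
```

```text
(array([0.3735, 0.0009, 0.2168]), np.float64(0.006563582996906327))
(array([0.2805, 0.052 , 0.2772]), np.float64(0.005855443209882432))
(array([0.4738, 0.1876, 0.2187]), np.float64(0.006235833318100329))
(array([0.3831, 0.2392, 0.2854]), np.float64(0.003492255466326523))
flange [ 0.4902 -0.0907] R 0.03135580764753269 corner ang mod60 28.715502164625338
ball [ 0.4907 -0.0903  0.088 ] [ 0.4943 -0.0895  0.088 ]
collarT [0.5794 0.0413] R 0.027077794297246882 corner ang mod60 -21.20966722382431
collarS [0.5833 0.0396] R 0.02692930408752561 corner ang mod60 -21.8908425740843
pan T [0.6252 0.2412] [[0.650960386513969, 0.26511452506344], [0.6347474402340234, 0.20754817083130012], [0.5994776646523119, 0.21691958553132065], [0.6155322447682643, 0.2753746194861491]]
pan S [0.6304 0.2426] [[0.6207313555460623, 0.2771217729865555], [0.6572137005424828, 0.26718335549405936], [0.6395675923265955, 0.20842266512523466], [0.6042364646548721, 0.21757303403064432]]
w [ 0.4438 -0.1308] [ 0.4467 -0.1327]
w [ 0.4229 -0.2032] [ 0.425  -0.2043]
w [ 0.4413 -0.2428] [ 0.4444 -0.2432]
tray corners [array([ 0.4496, -0.0845]), array([ 0.5275, -0.231 ]), array([ 0.4284, -0.2852]), array([ 0.3475, -0.1404])]
```

```bash
python3 -m handwheel '[[[0,0,5],0],[[2,0,10],0],[[5,-2,14],0],[[9,-4,16],0],[[13,-6,17],0]]' 1; python3 -m handwheel '[[[3,-4,0],0],[[5,-8,0],0],[[7,-12,0],0],[[8,-16,0],0],[[9,-20,0],0]]'; python3 -m handwheel '[[[1,-4.5,0],0],[[1,-9,0],0],[[1,-14,0],0],[[1,-18,0],0],[[1,-22,0],0]]'
```

```text
clock: 0.65
eef_pos: [0.4342, 0.5986, 0.4035]
tcp_rot: [[-0.908, 0.418, 0.001], [0.418, 0.908, 0.003], [0.0, 0.003, -1.0]]
wrist_force: [-0.0, -1.0, 0.1]
finger_gap: 1.001
clock: 1.15
eef_pos: [0.5247, 0.3964, 0.403]
tcp_rot: [[-0.908, 0.419, 0.001], [0.419, 0.908, 0.002], [0.0, 0.002, -1.0]]
wrist_force: [1.0, 0.0, 0.0]
finger_gap: 1.002
clock: 1.65
eef_pos: [0.5343, 0.1741, 0.4028]
tcp_rot: [[-0.908, 0.42, 0.0], [0.42, 0.908, 0.002], [0.001, 0.002, -1.0]]
wrist_force: [1.1, -0.6, -0.7]
finger_gap: 1.0
```

```bash
python3 -m handwheel '[[[0,-5,-2],0],[[1,-10,-4],0],[[1,-14,-6],0],[[1,-18,-7],-0.1],[[1,-19,-7],-0.1]]'; python3 - <<'E'
from h import *
im=snap('wrist','wr1'); print(im['xyz'])
cv2.imwrite('pics/wr1b.png',cv2.resize(cv2.imread('pics/wr1.png'),(800,600),interpolation=cv2.INTER_CUBIC))
E
```

```text
clock: 2.15
eef_pos: [0.5418, -0.0229, 0.3308]
tcp_rot: [[-0.856, 0.518, -0.004], [0.518, 0.856, -0.002], [0.003, -0.003, -1.0]]
wrist_force: [-1.0, -0.3, -0.5]
finger_gap: 1.0
[0.48340388 0.01218635 0.47381994]
```

View pics/wr1b.png

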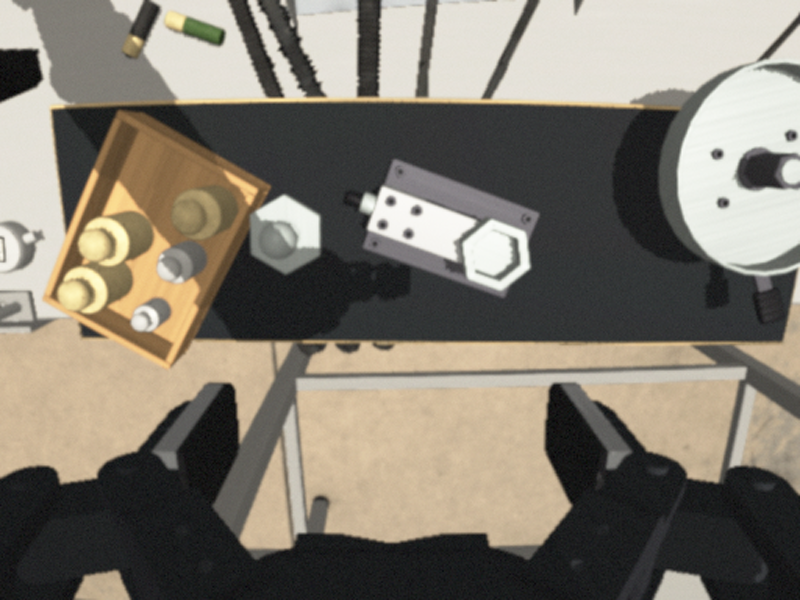

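The wrist view shows everything on the bench, with the stud at (285,234) and the pocket at (495,255) in the enlarged picture. I'll crop in.

```bash
python3 - <<'E'
import cv2
a=cv2.imread('pics/wr1.png')
cv2.imwrite('pics/wr1c.png',cv2.resize(a[115:195,150:250],None,fx=7,fy=7,interpolation=cv2.INTER_CUBIC))
cv2.imwrite('pics/wr1d.png',cv2.resize(a[120:200,260:360],None,fx=7,fy=7,interpolation=cv2.INTER_CUBIC))
E
```

```text
(no output)
```

View pics/wr1c.png

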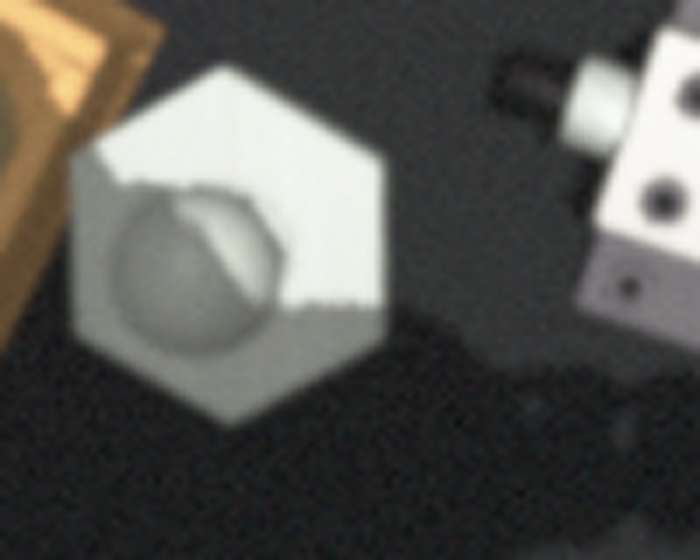

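View pics/wr1d.png

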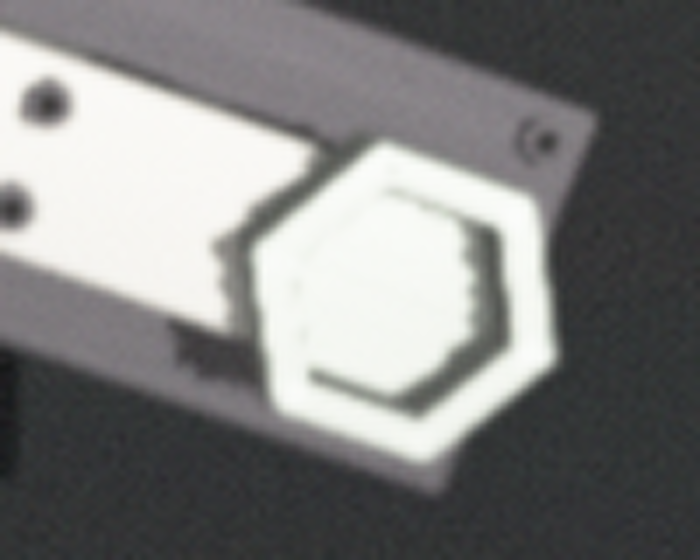

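```bash
python3 - <<'E'
from h import *
np.set_printoptions(precision=4,suppress=True)
w=load('wr1');h=.038
def hexfit(n,im,pts,z):
    P=np.array([onz(im,*p,z)[:2] for p in pts]); c=P.mean(0); d=P-c
    a=np.arctan2(d[:,1],d[:,0]); print(n,c, 'R',np.hypot(*d.T), 'corner ang mod60',np.degrees(np.angle(np.exp(6j*a).mean()))/6)
F=lambda ox,oy:(lambda p:(ox+p[0]/7-.43,oy+p[1]/7-.43))
f=F(150,115);g=F(260,120)
hexfit('fl',w,[f(p) for p in [(226,65),(386,160),(386,333),(231,428),(73,333),(70,155)]],h+.026)
hexfit('co',w,[g(p) for p in [(385,140),(540,205),(558,358),(425,462),(275,410),(253,245)]],h+.0675)
print('ball',onz(w,*f((195,270)),h+.05))
for p in [(717,154),(791,135),(800,195),(723,203)]: print('hole',onz(w,p[0]*.64,p[1]*.64,h+.054)[:2])
for p in [(186,213),(97,243),(77,292)]: print('w',onz(w,p[0]*.64,p[1]*.64,h+.071)[:2])
s=read_state();print(s['eef_pos'],np.degrees(np.arctan2(s['tcp_rot'][1,1],s['tcp_rot'][0,1])))
E
```

```text
fl [ 0.4917 -0.0931] R [0.0318 0.0323 0.0315 0.0327 0.0325 0.0317] corner ang mod60 27.388819906664867
co [0.5815 0.0389] R [0.0267 0.0261 0.0265 0.0263 0.0268 0.0267] corner ang mod60 -21.435768737947885
ball [ 0.4915 -0.0938  0.088 ]
hole [0.6029 0.2174]
hole [0.6193 0.2766]
hole [0.665  0.2669]
hole [0.6386 0.2075]
w [ 0.4415 -0.1331]
w [ 0.4232 -0.2032]
w [ 0.4435 -0.2408]
[ 0.5428 -0.0218  0.3318] 58.96957875374031
```

```bash
python3 -m handwheel '[[[-1,-1.5,-2],0.14],[[-2,-3,-4],0.28],[[-3,-4.5,-6],0.42],[[-4,-6,-8],0.56],[[-5.1,-7.1,-10],0.7]]' 1; python3 -m handwheel '[[[0,0,-1],0.14],[[0,0,-2],0.28],[[0,0,-3],0.33],[[0,0,-3],0.33],[[0,0,-3],0.33]]'; python3 - <<'E'
from h import *
im=snap('wrist','wr2'); snap('top','top2');s=read_state();print(s['eef_pos'],np.degrees(np.arctan2(s['tcp_rot'][1,1],s['tcp_rot'][0,1])),s['q'])
cv2.imwrite('pics/wr2b.png',cv2.resize(cv2.imread('pics/wr2.png'),(800,600),interpolation=cv2.INTER_CUBIC))
E
```

```text
clock: 2.7
eef_pos: [0.4925, -0.0918, 0.2316]
tcp_rot: [[-0.986, -0.166, 0.001], [-0.166, 0.986, -0.001], [-0.0, -0.001, -1.0]]
wrist_force: [1.6, 0.1, -0.7]
finger_gap: 0.999
clock: 3.2
eef_pos: [0.4931, -0.0906, 0.202]
tcp_rot: [[-0.879, -0.477, 0.002], [-0.477, 0.879, -0.0], [-0.001, -0.001, -1.0]]
wrist_force: [-0.9, 0.2, -0.4]
finger_gap: 0.999
[ 0.49331187 -0.09112264  0.20230013] 118.49009191640368 [ 0.02996644  0.35447382  0.07886877  2.1360154  -0.0443036   0.65008822
  2.20720198]
```

View pics/wr2b.png

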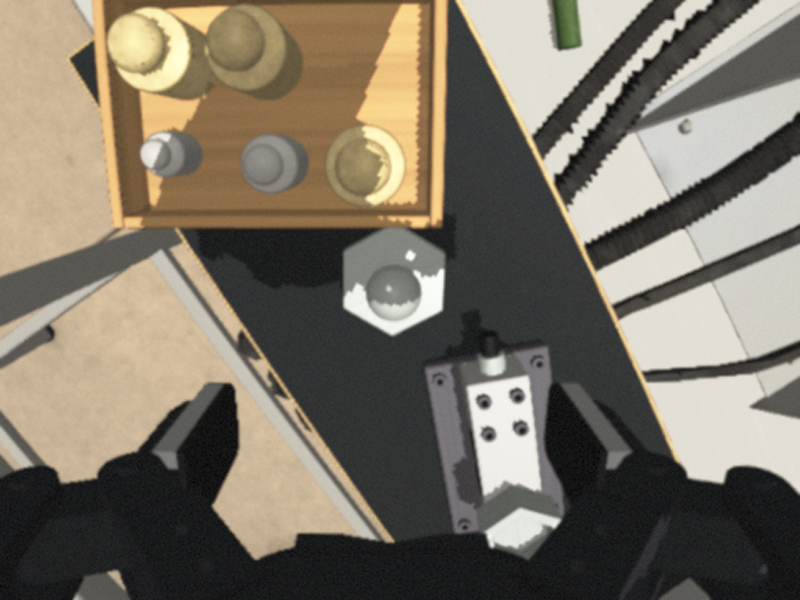

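```bash
python3 - <<'E'
from h import *
np.set_printoptions(precision=4,suppress=True)
w=load('wr2');h=.038
P=np.array([onz(w,p[0]*.64-.2,p[1]*.64-.2,h+.026)[:2] for p in [(394,225),(445,242),(444,303),(393,336),(344,310),(343,249)]]);c=P.mean(0);d=P-c
a=np.arctan2(d[:,1],d[:,0]);print(c,np.hypot(*d.T),np.degrees(np.angle(np.exp(6j*a).mean()))/6)
print(onz(w,392*.64-.2,291*.64-.2,h+.05))
E
```

```text
[ 0.4912 -0.0917] [0.0294 0.0343 0.0314 0.0337 0.0333 0.0321] -29.66048392412759
[ 0.4924 -0.0922  0.088 ]
```

```bash
python3 -m handwheel '[[[-0.15,-0.1,-4],0],[[-0.15,-0.1,-8],0],[[-0.15,-0.1,-12],0],[[-0.15,-0.1,-14],0],[[-0.15,-0.1,-14],0]]' 0.65; python3 -m handwheel '[[[0,0,-1],0],[[0,0,-2],0],[[0,0,-2.2],0],[[0,0,-2.2],0],[[0,0,-2.2],0]]'
```

```text
clock: 3.8
eef_pos: [0.4906, -0.0916, 0.0603]
tcp_rot: [[-0.879, -0.477, -0.002], [-0.477, 0.879, -0.0], [0.002, 0.001, -1.0]]
wrist_force: [-0.7, -0.6, -0.3]
finger_gap: 0.827
clock: 4.3
eef_pos: [0.491, -0.0916, 0.0389]
tcp_rot: [[-0.879, -0.477, -0.001], [-0.477, 0.879, -0.0], [0.001, 0.0, -1.0]]
wrist_force: [-0.4, -0.4, -0.4]
finger_gap: 0.827
```

```bash
python3 - <<'E'
from h import *
im=snap('wrist','wr3'); 
cv2.imwrite('pics/wr3b.png',cv2.resize(cv2.imread('pics/wr3.png'),(800,600),interpolation=cv2.INTER_CUBIC))
E
```

```text
(no output)
```

View pics/wr3b.png

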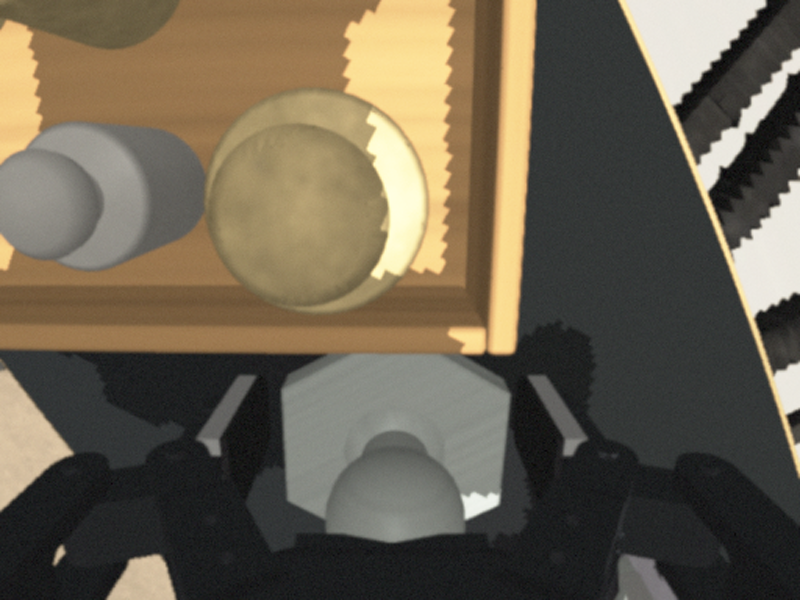

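The fingers straddle the flange with even gaps: pads at (250,410) and (545,410), flange from 285 to 510. Closing.

```bash
python3 -m handwheel '[[[0,0,0],0],[[0,0,0],0],[[0,0,0],0],[[0,0,0],0],[[0,0,0],0]]' -1 60;python3 -m handwheel '[[[0,0,0],0],[[0,0,0],0],[[0,0,0.5],0],[[0,0,1],0],[[0,0,1.5],0]]'; python3 - <<'E'
from h import *
im=snap('wrist','wr4'); 
cv2.imwrite('pics/wr4b.png',cv2.resize(cv2.imread('pics/wr4.png'),(800,600),interpolation=cv2.INTER_CUBIC))
E
```

```text
clock: 4.85
eef_pos: [0.4916, -0.0917, 0.0405]
tcp_rot: [[-0.879, -0.477, 0.001], [-0.477, 0.879, -0.0], [-0.0, -0.001, -1.0]]
wrist_force: [-1.6, 0.9, 13.0]
finger_gap: 0.623
clock: 5.35
eef_pos: [0.4914, -0.0917, 0.0558]
tcp_rot: [[-0.879, -0.477, 0.0], [-0.477, 0.879, -0.0], [-0.0, -0.0, -1.0]]
wrist_force: [1.0, 0.4, -3.4]
finger_gap: 0.619
```

View pics/wr4b.png

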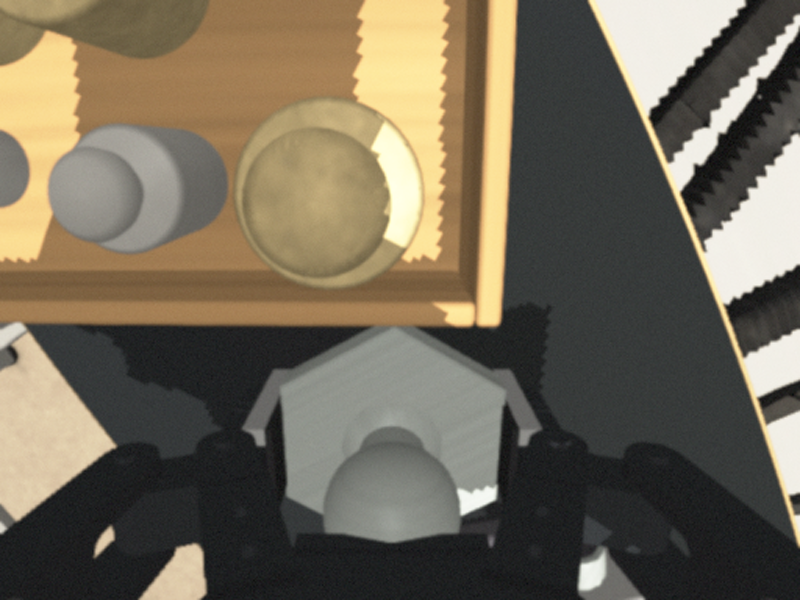

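```bash
python3 - <<'E'
from h import *
np.set_printoptions(precision=4,suppress=True)
w=load('wr4'); s=read_state(); R=s['tcp_rot']
z=.0795
for p,off in [((395,326),(.0312,0)),((283,384),(.0156,-.027)),((506,384),(.0156,.027)),((286,494),(-.0156,-.027)),((500,482),(-.0156,.027))]:
    P=onz(w,p[0]*.64-.2,p[1]*.64-.2,z)-s['eef_pos']; print((R.T@P)*1000, off)
w=load('wr1')
E
```

```text
[ 29.6291  -0.0317 -23.0878] (0.0312, 0)
[ 14.341  -27.9034 -23.0423] (0.0156, -0.027)
[ 14.3535  27.6628 -23.1039] (0.0156, 0.027)
[-18.1908 -29.2711 -23.0097] (-0.0156, -0.027)
[-14.3399  28.0671 -23.0769] (-0.0156, 0.027)
```

```bash
python3 -m handwheel '[[[0,0,4],0],[[0,0,8],0],[[0,0,12],0],[[2,2,15],0.1],[[5,4.5,17],0.175]]'; python3 -m handwheel '[[[3,3,0],0],[[6,6,0],0],[[8,9,0],0],[[11,13,0],0],[[11,13,0],0]]';  python3 - <<'E'
from h import *
im=snap('wrist','wr5'); s=read_state();print(s['eef_pos'],np.degrees(np.arctan2(s['tcp_rot'][1,1],s['tcp_rot'][0,1])),s['wrist_force'],s['finger_gap'])
cv2.imwrite('pics/wr5b.png',cv2.resize(cv2.imread('pics/wr5.png'),(800,600),interpolation=cv2.INTER_CUBIC))
E
```

```text
clock: 5.9
eef_pos: [0.5403, -0.0486, 0.2289]
tcp_rot: [[-0.783, -0.622, 0.002], [-0.622, 0.783, -0.002], [-0.0, -0.002, -1.0]]
wrist_force: [1.9, -0.8, -4.5]
finger_gap: 0.618
clock: 6.4
eef_pos: [0.6535, 0.0915, 0.2288]
tcp_rot: [[-0.777, -0.63, 0.006], [-0.63, 0.777, 0.005], [-0.008, 0.0, -1.0]]
wrist_force: [-0.6, 1.3, -3.1]
finger_gap: 0.612
[0.65114389 0.08705237 0.22834928] 128.8574933398385 [-0.74550503 -0.8007488  -3.42271798] 0.6144187726341193
```

View pics/wr5b.png

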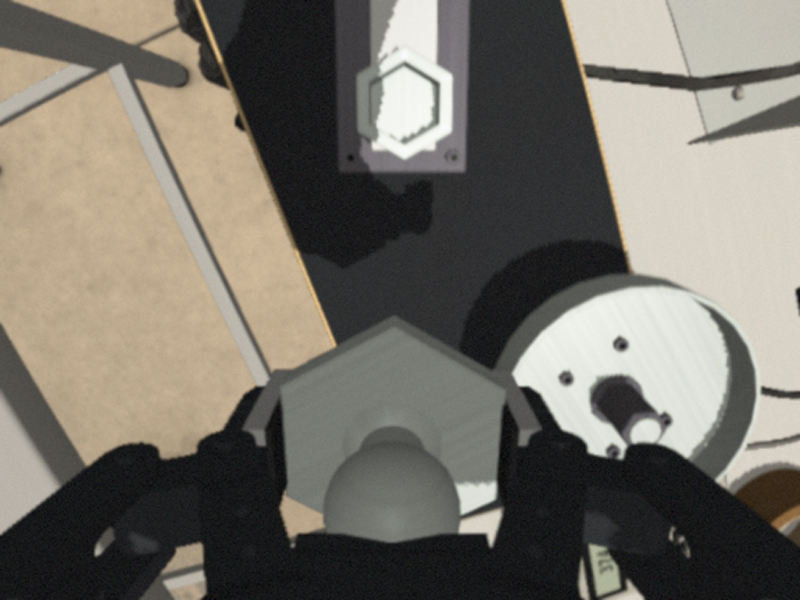

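```bash
python3 -m handwheel '[[[0,0,0],0],[[0,0,0],0],[[0,0,0],0],[[0,0,0],0],[[0,0,0],0]]';  python3 - <<'E'
from h import *
im=snap('wrist','wr6'); s=read_state();print(s['eef_pos'],s['tcp_rot'],np.degrees(np.arctan2(s['tcp_rot'][1,1],s['tcp_rot'][0,1])),s['wrist_force'],s['finger_gap'])
a=cv2.imread('pics/wr6.png')
cv2.imwrite('pics/wr6b.png',cv2.resize(a[190:340,150:350],None,fx=4,fy=4,interpolation=cv2.INTER_CUBIC))
cv2.imwrite('pics/wr6c.png',cv2.resize(a[15:120,200:320],None,fx=5.5,fy=5.5,interpolation=cv2.INTER_CUBIC))
E
```

```text
clock: 6.95
eef_pos: [0.6509, 0.0862, 0.2285]
tcp_rot: [[-0.779, -0.626, 0.002], [-0.626, 0.779, 0.001], [-0.002, -0.001, -1.0]]
wrist_force: [-1.1, -0.2, -3.4]
finger_gap: 0.619
[0.65102031 0.08640075 0.22848907] [[-7.79309802e-01 -6.26635419e-01  2.06978908e-03]
 [-6.26634635e-01  7.79312421e-01  1.08816325e-03]
 [-2.29489397e-03 -4.48985234e-04 -9.99997266e-01]] 128.8023284175753 [-0.16288791 -0.18736071 -2.52965022] 0.6176122098842582
```

View pics/wr6b.png

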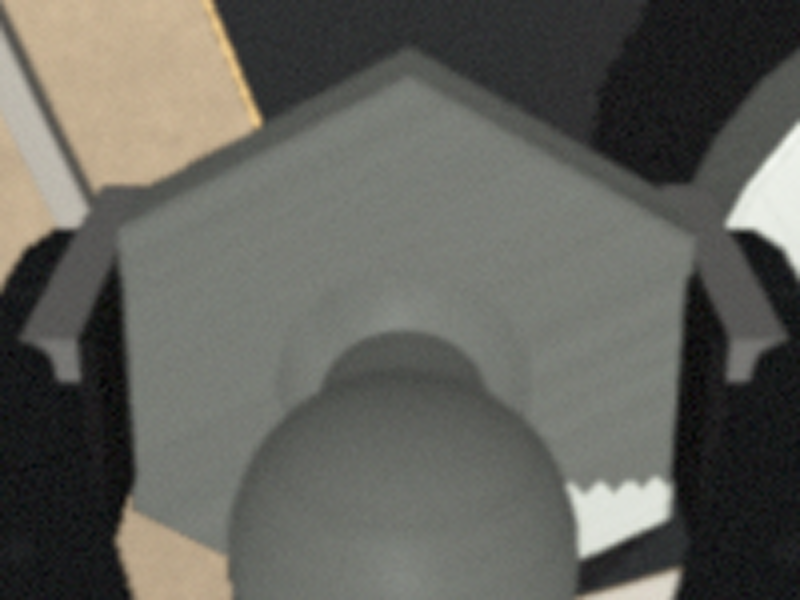

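View pics/wr6c.png

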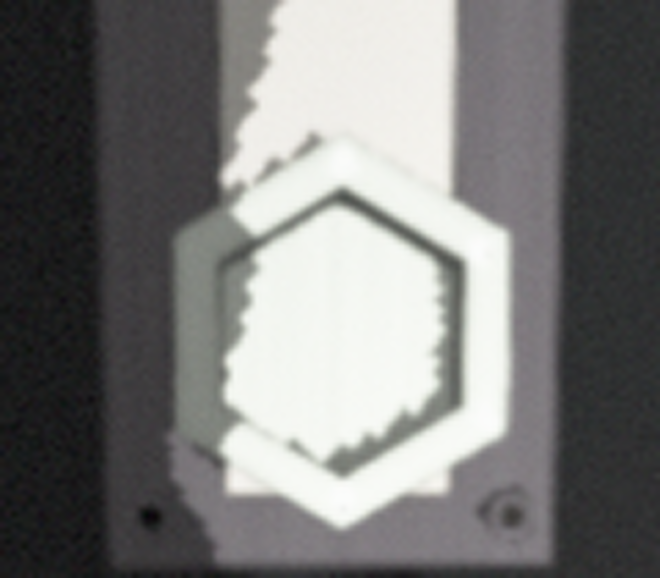

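```bash
python3 - <<'E'
from h import *
np.set_printoptions(precision=4,suppress=True)
w=load('wr6'); e=np.array([.65102,.0864,.22849]); R=np.array([[-.7793,-.6266,.0021],[-.6266,.7793,.0011],[-.0023,-.0004,-1]])
for dz in (.022,.024,.026):
  for p,off in [((408,75),(.0312,0)),((118,232),(.0156,-.027)),((697,237),(.0156,.027)),((133,510),(-.0156,-.027)),((668,520),(-.0156,.027))]:
    P=onz(w,150+p[0]/4-.4,190+p[1]/4-.4,e[2]+dz)-e; print((R.T@P)*1000-np.array([*off,0])*1000)
  print()
C=[(341,135),(508,232),(508,435),(341,530),(174,440),(174,235)]
for h in (.038,.0375):
  P=np.array([onz(w,200+p[0]/5.5-.4,15+p[1]/5.5-.4,h+.0675) for p in C]); c=P.mean(0);d=(P-c)[:,:2];a=np.arctan2(d[:,1],d[:,0])
  print(c,np.hypot(*d.T),np.degrees(np.angle(np.exp(6j*a).mean()))/6, 'tool',R.T@(c-e)*1000)
E
```

```text
[ -1.9852  -0.6878 -22.0678]
[ -2.8247  -2.373  -22.0164]
[ -3.368    0.963  -22.0414]
[ -4.3749  -3.0405 -21.9399]
[ -5.632    0.2236 -21.9632]

[ -1.3099  -0.6944 -24.0693]
[ -1.8769  -1.9042 -24.0188]
[ -2.4112   0.4816 -24.0434]
[ -2.8844  -2.5607 -23.9436]
[ -4.1207  -0.2456 -23.9665]

[ -0.6346  -0.701  -26.0709]
[ -0.9292  -1.4354 -26.0212]
[ -1.4544   0.0002 -26.0454]
[ -1.3938  -2.0808 -25.9473]
[ -2.6093  -0.7148 -25.9698]

[0.5795 0.0383 0.1055] [0.0264 0.0266 0.0269 0.0264 0.0271 0.0265] -20.624334164749246 tool [ 86.1528   7.3135 122.7869]
[0.5795 0.0382 0.105 ] [0.0264 0.0267 0.0269 0.0264 0.0271 0.0265] -20.624334164749214 tool [ 86.1832   7.3293 123.2869]
```

```bash
python3 -m handwheel '[[[-2.5,-1.6,-2],0],[[-5,-3.2,-4],0],[[-7.3,-4.85,-7],0],[[-7.3,-4.85,-10],0],[[-7.3,-4.85,-10],0]]'; python3 -m handwheel '[[[0,0,0],0],[[0,0,0],0],[[0,0,0],0],[[0,0,0],0],[[0,0,0],0]]';  python3 - <<'E'
from h import *
im=snap('wrist','wr7'); im=snap('scene','sc7'); s=read_state();print(s['eef_pos'],np.degrees(np.arctan2(s['tcp_rot'][1,1],s['tcp_rot'][0,1])),s['wrist_force'],s['finger_gap'])
a=cv2.imread('pics/wr7.png');cv2.imwrite('pics/wr7b.png',cv2.resize(a[140:384,100:400],None,fx=2.4,fy=2.4,interpolation=cv2.INTER_CUBIC))
a=cv2.imread('pics/sc7.png')
cv2.imwrite('pics/sc7b.png',cv2.resize(a[100:230,180:330],None,fx=4.5,fy=4.5,interpolation=cv2.INTER_CUBIC))
E
```

```text
clock: 7.5
eef_pos: [0.5744, 0.0367, 0.1255]
tcp_rot: [[-0.78, -0.626, -0.006], [-0.626, 0.78, -0.0], [0.005, 0.004, -1.0]]
wrist_force: [-1.3, 0.6, -3.3]
finger_gap: 0.617
clock: 8.0
eef_pos: [0.5751, 0.037, 0.1263]
tcp_rot: [[-0.78, -0.626, -0.004], [-0.626, 0.78, 0.0], [0.003, 0.003, -1.0]]
wrist_force: [-0.0, 1.3, -4.1]
finger_gap: 0.618
[0.57466783 0.03681508 0.12589839] 128.7382764632772 [-0.57308393 -0.14623001 -3.72808495] 0.6181834818688559
```

View pics/wr7b.png

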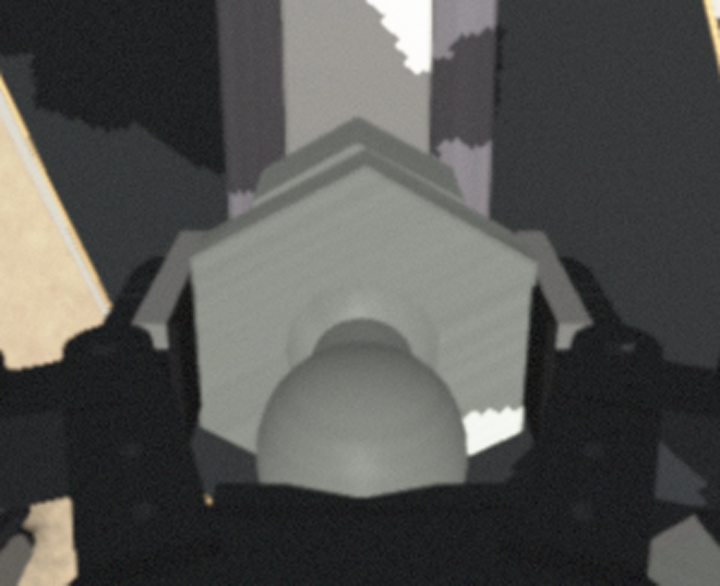

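View pics/sc7b.png

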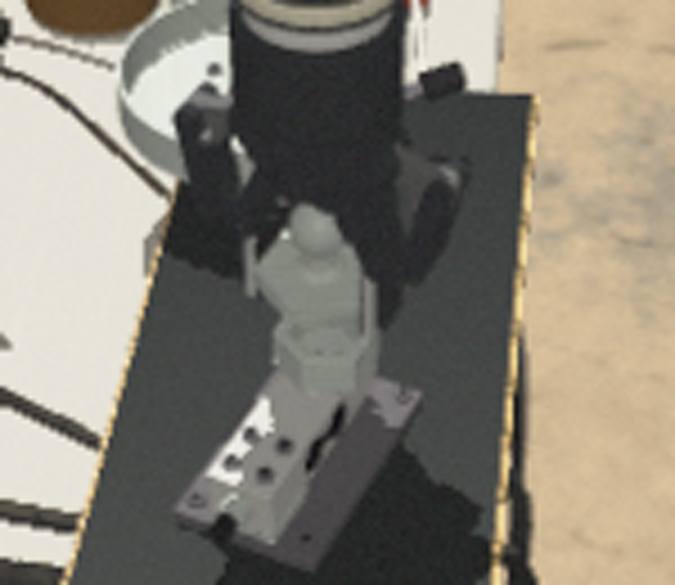

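```bash
python3 -m handwheel '[[[0.35,0.07,0],0],[[0.35,0.07,0],0],[[0.35,0.07,-0.5],0],[[0.35,0.07,-0.5],0],[[0.35,0.07,-0.5],0]]';  python3 - <<'E'
from h import *
im=snap('wrist','wr8');  s=read_state();print(s['eef_pos'],s['tcp_rot'],s['wrist_force'],s['finger_gap'])
a=cv2.imread('pics/wr8.png');cv2.imwrite('pics/wr8b.png',cv2.resize(a[160:300,150:350],None,fx=4,fy=4,interpolation=cv2.INTER_CUBIC))
E
```

```text
clock: 8.6
eef_pos: [0.5778, 0.0375, 0.1205]
tcp_rot: [[-0.78, -0.626, -0.006], [-0.626, 0.78, -0.0], [0.005, 0.004, -1.0]]
wrist_force: [0.1, 0.1, -3.1]
finger_gap: 0.621
[0.57796031 0.0374578  0.12065462] [[-7.80043091e-01 -6.25700630e-01 -5.61227777e-03]
 [-6.25709976e-01  7.80055776e-01 -1.15229050e-04]
 [ 4.44998858e-03  3.42177456e-03 -9.99984244e-01]] [-1.01991355  0.0194777  -2.55832305] 0.6228508260758019
```

View pics/wr8b.png

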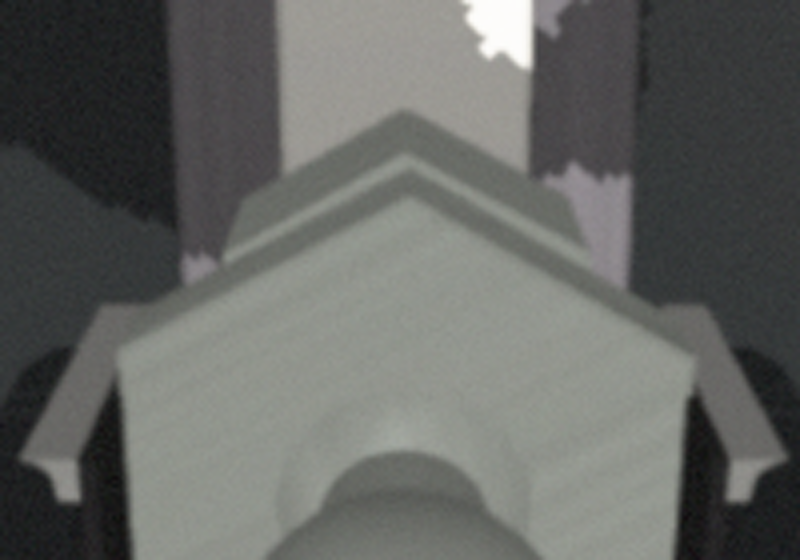

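```bash
python3 - <<'E'
from h import *
np.set_printoptions(precision=4,suppress=True)
w=load('wr8'); e=np.array([.57796,.03746,.12065]); R=np.array([[-.78,-.6257,-.0056],[-.6257,.78,-.0001],[.0044,.0034,-1]])
f=lambda p:(150+p[0]/4-.4,160+p[1]/4-.4)
for b in (0,.003):
  for n,p,z,off in [('rim',(405,152),.1055+b,.026),('rimL',(228,262),.1055+b,.013),('ftop',(409,197),e[2]+.0235+b,.0312),('fbot',(409,170),e[2]+.0135+b,.0312)]:
    P=R.T@(onz(w,*f(p),z)-e)*1000; print(n,P,P[0]-off*1000)
E
```

```text
rim [22.2066 -0.7059 15.2465] -3.7934229967409223
rimL [  7.757  -23.0173  15.106 ] -5.243039800173069
ftop [ 29.4532  -0.3819 -23.3715] -1.7467844443632181
fbot [ 28.9442  -0.3401 -13.3733] -2.2557993894141326
rim [23.1108 -0.71   12.2503] -2.8892263019482947
rimL [  8.9353 -22.5981  12.1125] -4.064714428378538
ftop [ 30.4679  -0.3954 -26.3672] -0.7320510014993928
fbot [ 29.8924  -0.3535 -16.3693] -1.3076405157355957
```

```bash
python3 -m handwheel '[[[0.11,0.06,0],0],[[0.11,0.06,0],0],[[0.11,0.06,-0.4],0],[[0.11,0.06,-0.8],0],[[0.11,0.06,-0.8],0]]'; python3 -m handwheel '[[[0,0,-0.2],0],[[0,0,-0.4],0],[[0,0,-0.6],0],[[0,0,-0.6],0],[[0,0,-0.6],0]]'
```

```text
clock: 9.15
eef_pos: [0.5784, 0.038, 0.1119]
tcp_rot: [[-0.78, -0.626, -0.007], [-0.626, 0.78, -0.0], [0.006, 0.004, -1.0]]
wrist_force: [-0.2, -0.5, -4.3]
finger_gap: 0.619
clock: 9.65
eef_pos: [0.5784, 0.038, 0.1058]
tcp_rot: [[-0.78, -0.626, -0.007], [-0.626, 0.78, -0.0], [0.006, 0.004, -1.0]]
wrist_force: [0.7, -1.0, -3.4]
finger_gap: 0.62
```

```bash
python3 -m handwheel '[[[0.06,0,-0.1],0],[[0.06,0,-0.3],0],[[0.06,0,-0.3],0],[[0.06,0,-0.3],0],[[0.06,0,-0.3],0]]'; python3 -m handwheel '[[[0,0,-0.2],0],[[0,0,-0.4],0],[[0,0,-0.4],0],[[0,0,-0.4],0],[[0,0,-0.4],0]]'
```

```text
clock: 10.15
eef_pos: [0.579, 0.038, 0.1029]
tcp_rot: [[-0.78, -0.626, -0.007], [-0.626, 0.78, -0.0], [0.006, 0.004, -1.0]]
wrist_force: [-0.7, -0.7, -3.1]
finger_gap: 0.618
clock: 10.65
eef_pos: [0.579, 0.038, 0.0988]
tcp_rot: [[-0.78, -0.626, -0.007], [-0.626, 0.78, -0.0], [0.006, 0.004, -1.0]]
wrist_force: [1.0, 0.6, -3.3]
finger_gap: 0.618
```

```bash
python3 -m handwheel '[[[0,0,-0.2],0],[[0,0,-0.3],0],[[0,0,-0.3],0],[[0,0,-0.3],0],[[0,0,-0.3],0]]'; python3 -m handwheel '[[[0,0,-0.1],0],[[0,0,-0.2],0],[[0,0,-0.2],0],[[0,0,-0.2],0],[[0,0,-0.2],0]]'
```

```text
clock: 11.15
eef_pos: [0.5791, 0.038, 0.0959]
tcp_rot: [[-0.78, -0.626, -0.007], [-0.626, 0.78, -0.0], [0.006, 0.004, -1.0]]
wrist_force: [0.5, 0.6, -2.7]
finger_gap: 0.621
clock: 11.65
eef_pos: [0.5791, 0.038, 0.0939]
tcp_rot: [[-0.78, -0.626, -0.007], [-0.626, 0.78, -0.0], [0.006, 0.004, -1.0]]
wrist_force: [-0.3, 0.4, -3.4]
finger_gap: 0.619
```

```bash
 python3 - <<'E'
from h import *
im=snap('wrist','wr9'); im=snap('scene','sc9'); 
a=cv2.imread('pics/wr9.png');b=cv2.imread('pics/sc9.png')
cv2.imwrite('pics/wr9b.png',np.hstack([cv2.resize(a[160:300,150:350],(400,280),interpolation=cv2.INTER_CUBIC),cv2.resize(b[130:200,210:310],(400,280),interpolation=cv2.INTER_CUBIC)]))
E
```

```text
(no output)
```

View pics/wr9b.png

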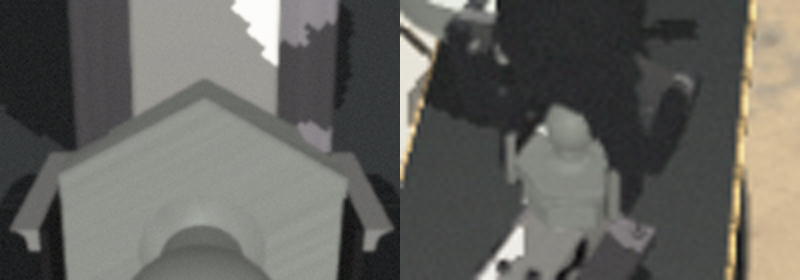

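It is in the pocket with no side load. Continuing down in small steps until it bottoms.

```bash
python3 -m handwheel '[[[0,0,-0.1],0],[[0,0,-0.2],0],[[0,0,-0.2],0],[[0,0,-0.2],0],[[0,0,-0.2],0]]'; python3 -m handwheel '[[[0,0,-0.05],0],[[0,0,-0.15],0],[[0,0,-0.15],0],[[0,0,-0.15],0],[[0,0,-0.15],0]]'
```

```text
clock: 12.25
eef_pos: [0.5792, 0.038, 0.0922]
tcp_rot: [[-0.78, -0.626, -0.007], [-0.626, 0.78, -0.0], [0.006, 0.004, -1.0]]
wrist_force: [-1.4, 0.5, 1.7]
finger_gap: 0.623
clock: 12.75
eef_pos: [0.5792, 0.038, 0.092]
tcp_rot: [[-0.78, -0.626, -0.007], [-0.626, 0.78, -0.0], [0.005, 0.004, -1.0]]
wrist_force: [-4.3, -0.5, 11.7]
finger_gap: 0.619
```

```bash
python3 -m handwheel '[[[0,0,0.05],0],[[0,0,0.05],0],[[0,0,0.05],0],[[0,0,0.05],0],[[0,0,0.05],0]]' 0.7; python3 -m handwheel '[[[0,0,0.5],0],[[0,0,3],0],[[0,0,7],0],[[0,0,11],0],[[0,0,15],0]]'; python3 -m handwheel '[[[2,1.5,0],0],[[4,3,0],0],[[7,5,0],0],[[7,5,0],0],[[7,5,0],0]]'; python3 - <<'E'
from h import *
im=snap('wrist','wr10'); im=snap('scene','sc10'); snap('top','to10');s=read_state();print(s['eef_pos'],np.degrees(np.arctan2(s['tcp_rot'][1,1],s['tcp_rot'][0,1])))
a=cv2.imread('pics/wr10.png');b=cv2.imread('pics/sc10.png')
cv2.imwrite('pics/wr10b.png',np.hstack([cv2.resize(a[:150,150:350],(400,300),interpolation=cv2.INTER_CUBIC),cv2.resize(b[130:205,205:305],(400,300),interpolation=cv2.INTER_CUBIC)]))
E
```

```text
clock: 13.25
eef_pos: [0.5792, 0.038, 0.0923]
tcp_rot: [[-0.78, -0.626, -0.007], [-0.626, 0.78, -0.0], [0.005, 0.004, -1.0]]
wrist_force: [0.7, -0.1, -0.3]
finger_gap: 0.85
clock: 13.75
eef_pos: [0.5788, 0.0379, 0.244]
tcp_rot: [[-0.78, -0.626, -0.007], [-0.626, 0.78, -0.0], [0.006, 0.004, -1.0]]
wrist_force: [-0.2, -0.3, 0.4]
finger_gap: 0.854
clock: 14.25
eef_pos: [0.6488, 0.0885, 0.2438]
tcp_rot: [[-0.779, -0.627, -0.008], [-0.627, 0.779, -0.0], [0.006, 0.005, -1.0]]
wrist_force: [-1.0, -0.5, 0.2]
finger_gap: 0.848
[0.64776435 0.08667713 0.24378283] 128.6558482535415
```

View pics/wr10b.png

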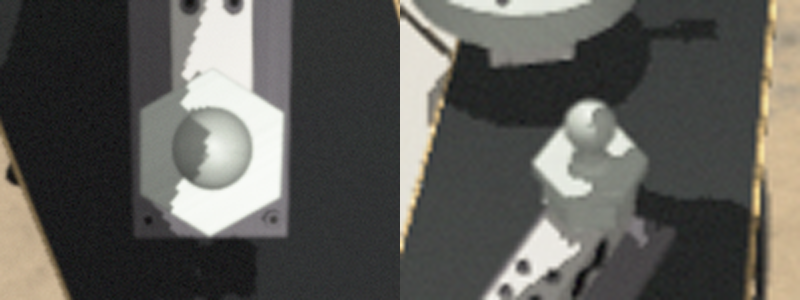

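View pics/wr10.png

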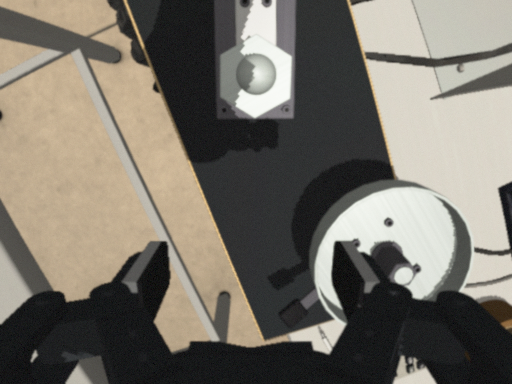

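```bash
python3 -m handwheel '[[[1,4,1],-0.14],[[2.5,8,1],-0.28],[[4,12,1],-0.434],[[5.5,15,1],-0.434],[[6.2,17.3,1],-0.434]]' 0.2; python3 -m handwheel '[[[0,0,0],0],[[0,0,0],0],[[0,0,0],0],[[0,0,0],0],[[0,0,0],0]]'; python3 - <<'E'
from h import *
im=snap('wrist','wr11'); s=read_state();print(s['eef_pos'],s['tcp_rot'],np.degrees(np.arctan2(s['tcp_rot'][1,1],s['tcp_rot'][0,1])))
a=cv2.imread('pics/wr11.png')
cv2.imwrite('pics/wr11b.png',cv2.resize(a,(800,600),interpolation=cv2.INTER_CUBIC))
E
```

```text
clock: 14.9
eef_pos: [0.7098, 0.2619, 0.2537]
tcp_rot: [[-0.971, -0.24, -0.008], [-0.24, 0.971, 0.003], [0.007, 0.005, -1.0]]
wrist_force: [-0.7, -0.2, -0.4]
finger_gap: 0.599
clock: 15.4
eef_pos: [0.7099, 0.2598, 0.254]
tcp_rot: [[-0.971, -0.237, -0.008], [-0.237, 0.971, 0.002], [0.007, 0.004, -1.0]]
wrist_force: [0.3, 0.2, 0.6]
finger_gap: 0.603
[0.70988001 0.26030487 0.25399539] [[-0.97129111 -0.23776128 -0.00794717]
 [-0.23778817  0.97131351  0.00261584]
 [ 0.00709725  0.00443048 -0.999965  ]] 103.7545847873034
```

View pics/wr11b.png

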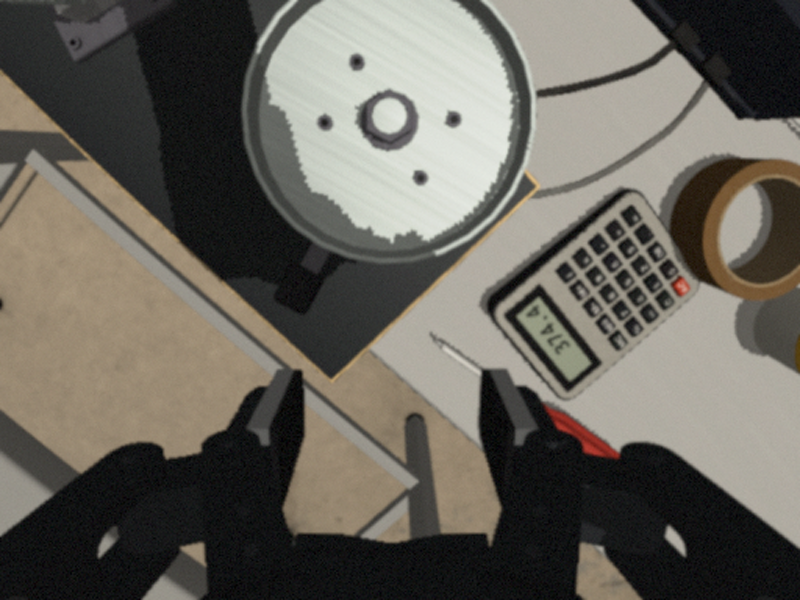

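```bash
python3 - <<'E'
from h import *
a=cv2.imread('pics/wr11.png')
cv2.imwrite('pics/wr11c.png',cv2.resize(a[20:130,190:310],None,fx=6,fy=5.4,interpolation=cv2.INTER_CUBIC))
E
```

```text
(no output)
```

View pics/wr11c.png

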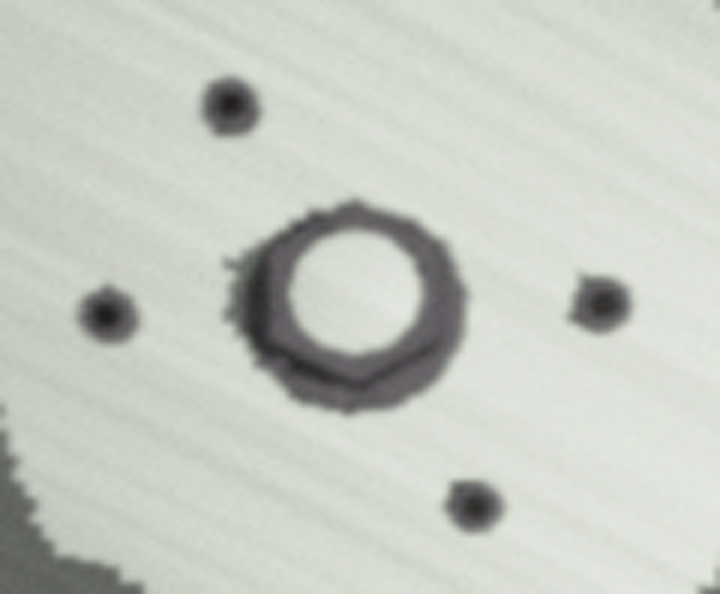

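```bash
python3 - <<'E'
from h import *
np.set_printoptions(precision=4,suppress=True)
w=load('wr11'); h=.038
e=np.array([.70988,.2603,.254]);R=np.array([[-.9713,-.2378,-.0079],[-.2378,.9713,.0026],[.0071,.0044,-1]])
f=lambda p:(190+p[0]/6-.4,20+p[1]/5.4-.4)
Q=[onz(w,*f((355,292)),h+.092)]
H=np.array([onz(w,*f(p),h+.054) for p in [(230,105),(601,303),(473,505),(108,315)]])
Q.append(H.mean(0))
for q in Q: print(q,R.T@(q-e)*1000)
for p in H: d=p-Q[1]; print(np.hypot(*d[:2]),np.degrees(np.arctan2(d[1],d[0])))
# ball from wr10
w=load('wr10'); e=np.array([.64776,.08668,.24378]); R=np.array([[-.779,-.627,-.008],[-.627,.779,0],[.006,.005,-1]])
q=onz(w,255.5,72.5,.1057+.034);print('ball',q,R.T@(q-e)*1000)
E
```

```text
[0.6249 0.2371 0.13  ] [ 87.153   -2.8728 124.6108]
[0.6247 0.2369 0.092 ] [ 87.1536  -3.1888 162.6121]
0.03598003541442493 -136.86968692351414
0.035905290261686526 105.22893442594093
0.035967997377354635 43.0464133546134
0.03585309538408497 -74.79339654509265
ball [0.5786 0.0359 0.1397] [ 85.0812   3.3018 104.6333]
```

```bash
python3 -m handwheel '[[[-2.5,-0.7,0],0],[[-5,-1.4,-2],0],[[-8.5,-2.33,-4],0],[[-8.5,-2.33,-8],0],[[-8.5,-2.33,-10],0]]' 0.1; python3 -m handwheel '[[[0,0,0],0],[[0,0,0],0],[[0,0,0],0],[[0,0,0],0],[[0,0,0],0]]'; python3 - <<'E'
from h import *
im=snap('wrist','wr12'); s=read_state();print(s['eef_pos'])
a=cv2.imread('pics/wr12.png')
cv2.imwrite('pics/wr12b.png',cv2.resize(a,(800,600),interpolation=cv2.INTER_CUBIC))
E
```

```text
clock: 15.95
eef_pos: [0.6221, 0.2358, 0.1519]
tcp_rot: [[-0.971, -0.238, -0.012], [-0.238, 0.971, 0.001], [0.011, 0.004, -1.0]]
wrist_force: [-0.3, 0.4, 0.5]
finger_gap: 0.548
clock: 16.45
eef_pos: [0.623, 0.2361, 0.1532]
tcp_rot: [[-0.971, -0.238, -0.01], [-0.238, 0.971, 0.002], [0.009, 0.004, -1.0]]
wrist_force: [-0.4, -0.4, -0.1]
finger_gap: 0.552
[0.62279199 0.23602253 0.15292747]
```

View pics/wr12b.png

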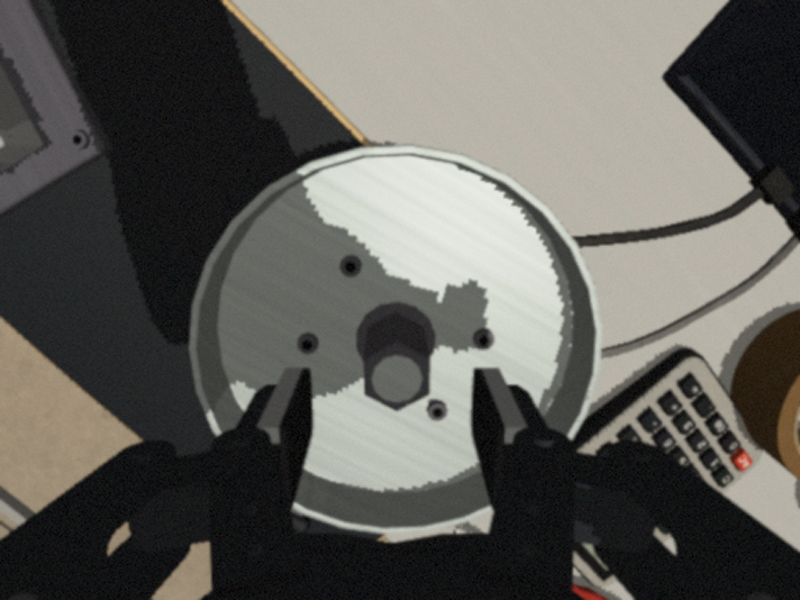

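```bash
python3 -m handwheel '[[[0.25,0.1,-1],0],[[0.25,0.1,-3],0],[[0.25,0.1,-4.5],0],[[0.25,0.1,-4.5],0],[[0.25,0.1,-4.5],0]]'; python3 -m handwheel '[[[0,0,-0.4],0],[[0,0,-1.0],0],[[0,0,-1.0],0],[[0,0,-1.0],0],[[0,0,-1.0],0]]'; python3 - <<'E'
from h import *
im=snap('wrist','wr13'); s=read_state();print(s['eef_pos'])
a=cv2.imread('pics/wr13.png')
cv2.imwrite('pics/wr13b.png',cv2.resize(a,(640,480),interpolation=cv2.INTER_CUBIC))
E
```

```text
clock: 17.0
eef_pos: [0.625, 0.2369, 0.1073]
tcp_rot: [[-0.971, -0.238, -0.011], [-0.238, 0.971, 0.001], [0.01, 0.004, -1.0]]
wrist_force: [-0.3, -0.9, 0.3]
finger_gap: 0.55
clock: 17.5
eef_pos: [0.6252, 0.237, 0.0975]
tcp_rot: [[-0.971, -0.238, -0.011], [-0.238, 0.971, 0.002], [0.01, 0.004, -1.0]]
wrist_force: [-0.1, -0.2, 0.3]
finger_gap: 0.548
[0.62521759 0.23696772 0.0975252 ]
```

View pics/wr13b.png

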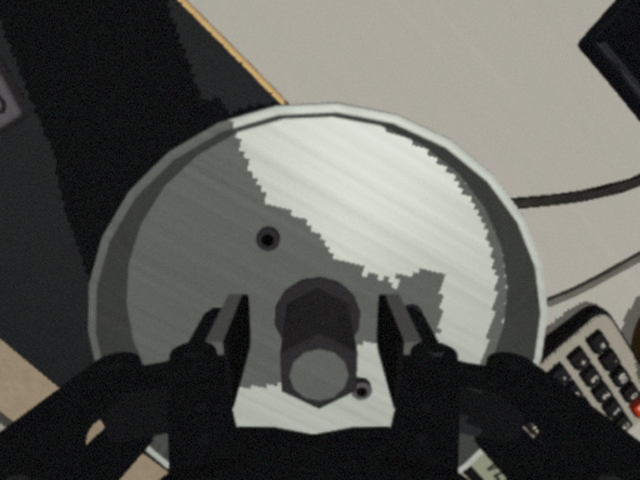

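```bash
python3 -m handwheel '[[[0,0,0],0],[[0,0,0],0],[[0,0,0],0],[[0,0,0],0],[[0,0,0],0]]' -1 100;python3 -m handwheel '[[[0,0,0],0],[[0,0,0],0],[[0,0,0.5],0],[[0,0,1],0],[[0,0,2],0]]'; python3 -m handwheel '[[[0,0,2],0],[[0,0,4],0],[[0,0,7],0],[[0,0,10],0],[[0,0,12],0]]';python3 - <<'E'
from h import *
im=snap('wrist','wr14'); im=snap('scene','sc14'); s=read_state();print(s['eef_pos'],s['wrist_force'],s['finger_gap'])
a=cv2.imread('pics/wr14.png');b=cv2.imread('pics/sc14.png')
cv2.imwrite('pics/wr14b.png',np.hstack([cv2.resize(a,(400,300)),cv2.resize(b[30:180,150:350],(400,300))]))
E
```

```text
clock: 18.05
eef_pos: [0.6257, 0.2377, 0.0986]
tcp_rot: [[-0.971, -0.238, -0.009], [-0.238, 0.971, 0.003], [0.008, 0.005, -1.0]]
wrist_force: [-1.2, 0.2, 5.4]
finger_gap: 0.244
clock: 18.55
eef_pos: [0.6239, 0.2369, 0.1172]
tcp_rot: [[-0.971, -0.238, -0.014], [-0.238, 0.971, 0.001], [0.013, 0.004, -1.0]]
wrist_force: [-0.6, 0.6, -6.5]
finger_gap: 0.241
clock: 19.05
eef_pos: [0.6243, 0.2369, 0.2397]
tcp_rot: [[-0.971, -0.238, -0.011], [-0.238, 0.971, 0.002], [0.011, 0.004, -1.0]]
wrist_force: [0.0, -0.4, -7.3]
finger_gap: 0.242
[0.62601876 0.23754306 0.24105115] [ 1.19248809  0.2446162  -6.77786151] 0.23782530827696086
```

View pics/wr14b.png

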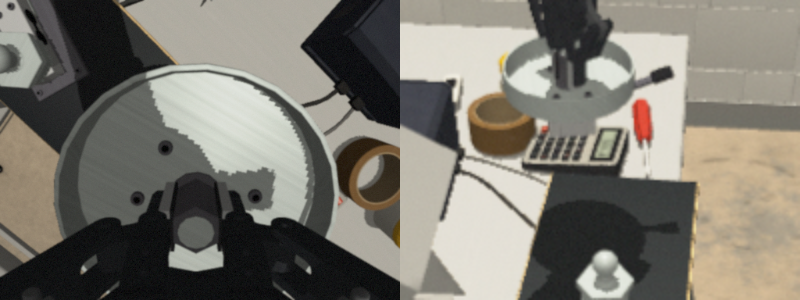

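```bash
python3 -m handwheel '[[[-1,-4,0],0],[[-2,-8,0],0],[[-3,-12,0],0],[[-4,-16,0],0],[[-4.6,-19.9,0],0]]'; python3 -m handwheel '[[[0,0,0],0],[[0,0,0],0],[[0,0,0],0],[[0,0,0],0],[[0,0,0],0]]';python3 - <<'E'
from h import *
s=read_state();print(s['eef_pos'],s['tcp_rot'],s['finger_gap'])
im=snap('wrist','wr15'); im=snap('scene','sc15'); snap('top','to15'); s=read_state();print(s['eef_pos'],s['finger_gap'])
a=cv2.imread('pics/wr15.png');b=cv2.imread('pics/sc15.png')[100:220,180:340]
cv2.imwrite('pics/wr15b.png',cv2.resize(a,(800,600)))
cv2.imwrite('pics/sc15b.png',cv2.resize(b,(800,600),interpolation=cv2.INTER_CUBIC))
b=cv2.imread('pics/to15.png')[125:245,170:330]
cv2.imwrite('pics/to15b.png',cv2.resize(b,(800,600),interpolation=cv2.INTER_CUBIC))
b=cv2.imread('pics/to10.png')[125:245,170:330]
cv2.imwrite('pics/to10b.png',cv2.resize(b,(800,600),interpolation=cv2.INTER_CUBIC))
b=cv2.imread('pics/sc10.png')[100:220,180:340]
cv2.imwrite('pics/sc10b.png',cv2.resize(b,(800,600),interpolation=cv2.INTER_CUBIC))
E
```

```text
clock: 19.65
eef_pos: [0.5773, 0.0366, 0.2394]
tcp_rot: [[-0.971, -0.237, -0.011], [-0.237, 0.971, 0.003], [0.01, 0.006, -1.0]]
wrist_force: [0.2, -1.1, -6.3]
finger_gap: 0.247
clock: 20.15
eef_pos: [0.5774, 0.0382, 0.2392]
tcp_rot: [[-0.971, -0.24, -0.011], [-0.24, 0.971, 0.004], [0.01, 0.006, -1.0]]
wrist_force: [0.6, -0.4, -6.3]
finger_gap: 0.244
[0.57742557 0.03822635 0.23919303] [[-0.9707305  -0.23991575 -0.01107796]
 [-0.23996755  0.97077427  0.00359113]
 [ 0.00989263  0.00614437 -0.99993219]] 0.24359724199563576
[0.57737231 0.03737413 0.23936366] 0.23804363762537356
```

View pics/wr15b.png

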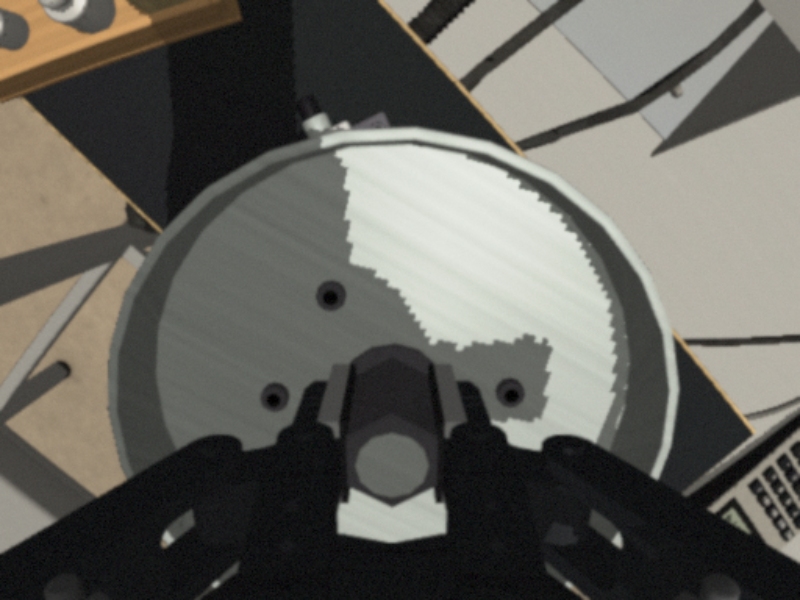

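View pics/sc15b.png

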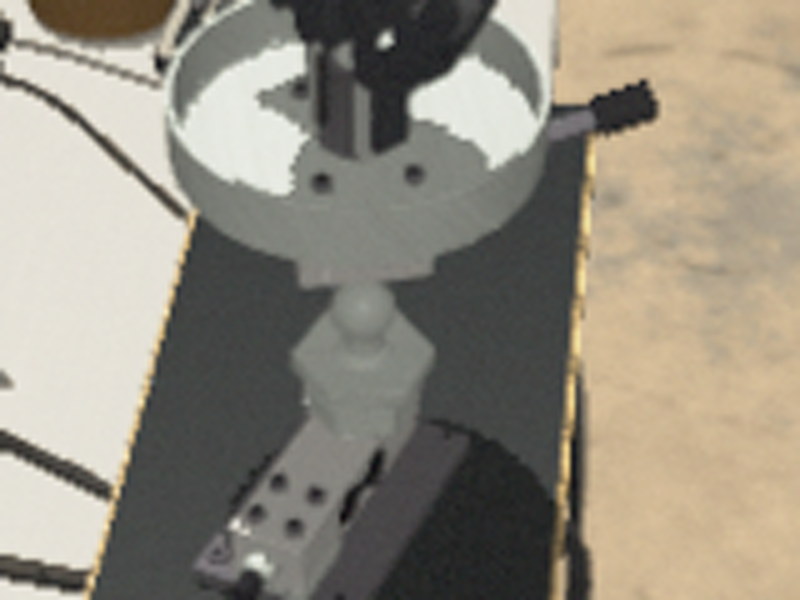

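View pics/to15b.png

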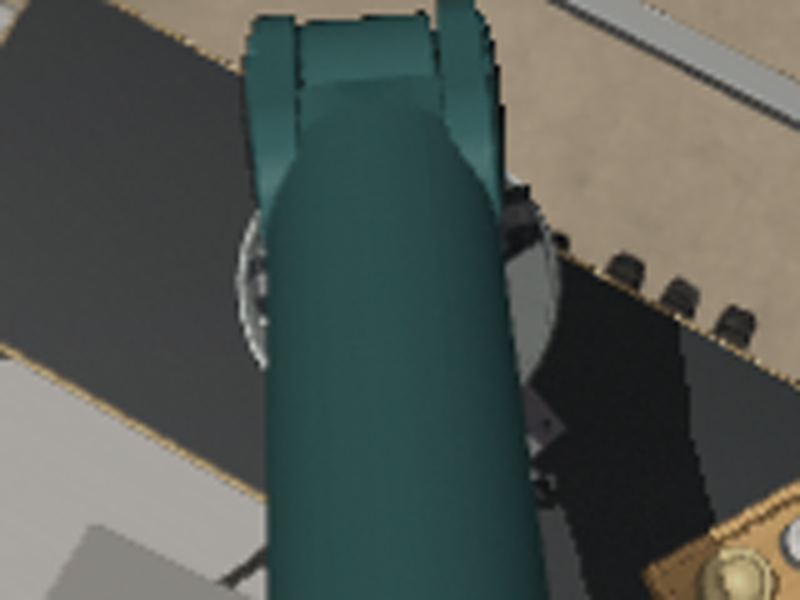

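View pics/to10b.png

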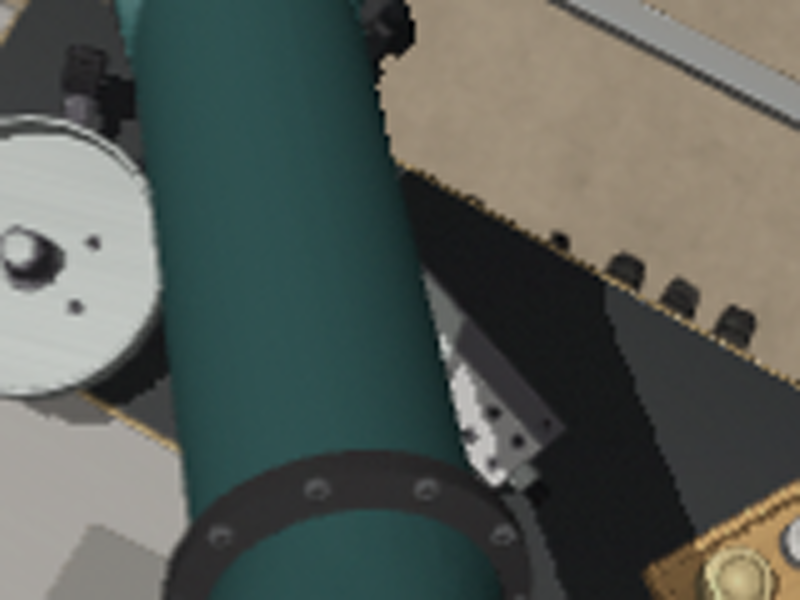

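View pics/sc10b.png

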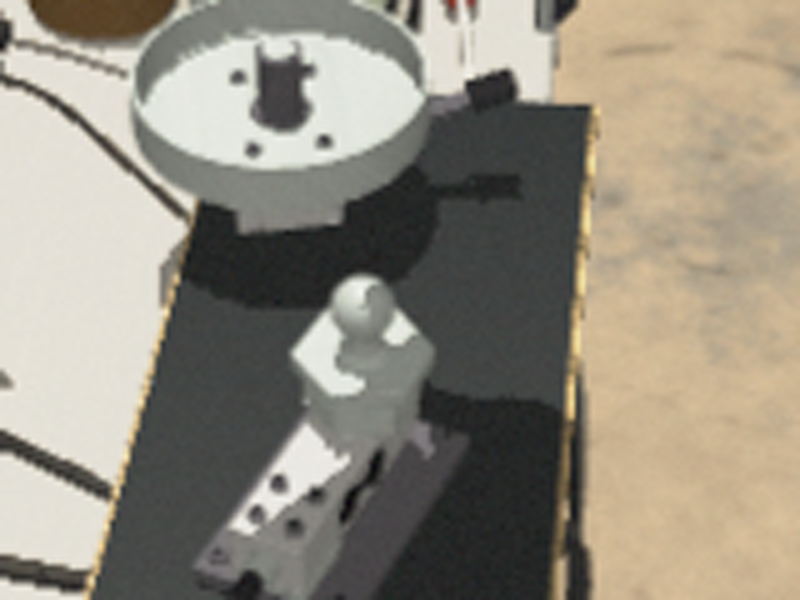

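```bash
python3 - <<'E'
from h import *
np.set_printoptions(precision=4,suppress=True)
s=load('sc15'); f=lambda p:(180+p[0]/5-.4,100+p[1]/5-.4)
h=.038; zt=.2393; fl=zt-.0986+h+.054; hb=fl-.054
ball=onz(s,*f((362,308)),h+.0675+.034); s10=load('sc10'); print('ball',ball,onz(s10,*f((363,306)),h+.0675+.034))
A,B,C=[onz(s,*f(p),fl) for p in [(414,175),(300,88),(320,182)]]
print('axis holes',(A+B)/2, np.hypot(*(A-B)[:2]))
u=lambda d:36e-3*np.array([np.cos(np.radians(d)),np.sin(np.radians(d)),0])
print(A-u(-74.8),B-u(105.2),C-u(-136.9))
L,Rr=[onz(s,*f(p),hb) for p in [(302,287),(433,275)]]
d=Rr-L;m=(L+Rr)/2;print('hub',np.hypot(*d[:2]),np.degrees(np.arctan2(d[1],d[0])), m+.027*np.array([-d[1],d[0],0])/np.hypot(*d[:2]))
# wrist near: pan axis in tool frame
w=load('wr15'); e=np.array([.5774,.0380,.2393]);R=np.array([[-.9707,-.2399,-.0111],[-.24,.9708,.0036],[.0099,.0061,-1]])
g=lambda p:(p[0]*.64-.2,p[1]*.64-.2)
print('stemtop',R.T@(onz(w,*g((391,463)),fl+.038)-e)*1000)
P1,P2=onz(w,*g((274,397)),fl),onz(w,*g((510,393)),fl);P3=onz(w,*g((331,296)),fl)
for P,a in((P1,-74.8-180+118.1-0.0,),):pass
print([R.T@(P-e)*1000 for P in(P3,P1,P2)])
E
```

```text
ball [0.5827 0.0419 0.1395] [0.5836 0.0429 0.1395]
axis holes [0.5819 0.0449 0.2327] 0.07302799411135724
[0.5814 0.0443 0.2327] [0.5825 0.0456 0.2327] [0.5821 0.0457 0.2327]
hub 0.053827309045346675 -17.11759362330591 [0.5817 0.042  0.1787]
stemtop [ -3.7532  -1.0404 -31.4479]
[array([ 28.0705, -18.8532,   6.763 ]), array([ -4.7651, -37.9138,   6.3202]), array([-3.5972, 36.3704,  6.7892])]
```

```bash
python3 -m handwheel '[[[0,0,-0.5],0],[[0,0,-1],0],[[0,0,-1.8],0],[[0,0,-2.2],0],[[0,0,-2.2],0]]'; python3 -m handwheel '[[[0,0,-0.2],0],[[0,0,-0.4],0],[[0,0,-0.4],0],[[0,0,-0.4],0],[[0,0,-0.4],0]]'; python3 -m handwheel '[[[0,0,-0.2],0],[[0,0,-0.4],0],[[0,0,-0.4],0],[[0,0,-0.4],0],[[0,0,-0.4],0]]'
```

```text
clock: 20.8
eef_pos: [0.5765, 0.0373, 0.2162]
tcp_rot: [[-0.971, -0.239, -0.013], [-0.239, 0.971, 0.003], [0.012, 0.006, -1.0]]
wrist_force: [-0.3, -1.0, -6.5]
finger_gap: 0.244
clock: 21.3
eef_pos: [0.5767, 0.0373, 0.2124]
tcp_rot: [[-0.971, -0.239, -0.013], [-0.239, 0.971, 0.003], [0.012, 0.006, -1.0]]
wrist_force: [0.2, 0.6, -7.2]
finger_gap: 0.245
clock: 21.8
eef_pos: [0.5767, 0.0373, 0.2084]
tcp_rot: [[-0.971, -0.239, -0.013], [-0.239, 0.971, 0.003], [0.012, 0.006, -1.0]]
wrist_force: [-0.8, -0.0, -6.8]
finger_gap: 0.242
```

```bash
python3 -m handwheel '[[[0.06,0.06,0],0],[[0.06,0.06,0],0],[[0.06,0.06,-0.2],0],[[0.06,0.06,-0.3],0],[[0.06,0.06,-0.3],0]]'; python3 -m handwheel '[[[0,0,-0.1],0],[[0,0,-0.3],0],[[0,0,-0.3],0],[[0,0,-0.3],0],[[0,0,-0.3],0]]'
```

```text
clock: 22.3
eef_pos: [0.5772, 0.0379, 0.2051]
tcp_rot: [[-0.971, -0.239, -0.013], [-0.239, 0.971, 0.003], [0.012, 0.006, -1.0]]
wrist_force: [-0.2, -0.8, -7.8]
finger_gap: 0.242
clock: 22.8
eef_pos: [0.5776, 0.038, 0.2022]
tcp_rot: [[-0.971, -0.239, -0.012], [-0.239, 0.971, 0.003], [0.011, 0.006, -1.0]]
wrist_force: [1.0, -0.0, -7.2]
finger_gap: 0.243
```

```bash
python3 -m handwheel '[[[0,0,-0.1],0],[[0,0,-0.3],0],[[0,0,-0.3],0],[[0,0,-0.3],0],[[0,0,-0.3],0]]'; python3 -m handwheel '[[[0,0,-0.1],0],[[0,0,-0.3],0],[[0,0,-0.3],0],[[0,0,-0.3],0],[[0,0,-0.3],0]]'
```

```text
clock: 23.3
eef_pos: [0.5777, 0.0381, 0.1992]
tcp_rot: [[-0.971, -0.239, -0.012], [-0.239, 0.971, 0.003], [0.011, 0.006, -1.0]]
wrist_force: [1.9, 1.4, -7.1]
finger_gap: 0.245
clock: 23.8
eef_pos: [0.5777, 0.0381, 0.1961]
tcp_rot: [[-0.971, -0.239, -0.012], [-0.239, 0.971, 0.003], [0.011, 0.006, -1.0]]
wrist_force: [0.8, 0.5, -7.2]
finger_gap: 0.243
```

```bash
python3 -m handwheel '[[[0,0,-0.3],0],[[0,0,-0.6],0],[[0,0,-0.9],0],[[0,0,-0.9],0],[[0,0,-0.9],0]]'; python3 -m handwheel '[[[0,0,-0.3],0],[[0,0,-0.6],0],[[0,0,-0.6],0],[[0,0,-0.6],0],[[0,0,-0.6],0]]'
```

```text
clock: 24.3
eef_pos: [0.5773, 0.038, 0.1867]
tcp_rot: [[-0.971, -0.239, -0.013], [-0.239, 0.971, 0.003], [0.012, 0.006, -1.0]]
wrist_force: [1.0, -0.2, -8.2]
finger_gap: 0.247
clock: 24.8
eef_pos: [0.577, 0.038, 0.1806]
tcp_rot: [[-0.971, -0.239, -0.014], [-0.239, 0.971, 0.003], [0.013, 0.006, -1.0]]
wrist_force: [1.1, 0.3, -7.1]
finger_gap: 0.239
```

```bash
python3 -m handwheel '[[[0,0,-0.1],0],[[0,0,-0.3],0],[[0,0,-0.3],0],[[0,0,-0.3],0],[[0,0,-0.3],0]]'
```

```text
clock: 25.3
eef_pos: [0.577, 0.038, 0.1775]
tcp_rot: [[-0.971, -0.239, -0.014], [-0.239, 0.971, 0.003], [0.013, 0.006, -1.0]]
wrist_force: [1.2, 0.8, -6.6]
finger_gap: 0.244
```

```bash
python3 -m handwheel '[[[0,0,-0.1],0],[[0,0,-0.2],0],[[0,0,-0.2],0],[[0,0,-0.2],0],[[0,0,-0.2],0]]'; python3 -m handwheel '[[[0,0,-0.1],0],[[0,0,-0.15],0],[[0,0,-0.15],0],[[0,0,-0.15],0],[[0,0,-0.15],0]]'
```

```text
clock: 25.8
eef_pos: [0.5772, 0.0381, 0.1761]
tcp_rot: [[-0.971, -0.239, -0.014], [-0.239, 0.971, 0.003], [0.012, 0.006, -1.0]]
wrist_force: [-1.4, 0.9, 2.8]
finger_gap: 0.244
clock: 26.3
eef_pos: [0.5772, 0.0381, 0.1761]
tcp_rot: [[-0.971, -0.239, -0.013], [-0.239, 0.971, 0.003], [0.012, 0.007, -1.0]]
wrist_force: [-2.5, 1.2, 8.9]
finger_gap: 0.24
```

```bash
python3 -m handwheel '[[[0,0,0.1],0],[[0,0,0.1],0],[[0,0,0.1],0],[[0,0,0.1],0],[[0,0,0.1],0]]' 0; python3 -m handwheel '[[[0,0,1],0],[[0,0,3],0],[[0,0,7],0],[[0,0,11],0],[[0,0,14],0]]'; python3 -m handwheel '[[[3,0.5,0],0],[[6,1,0],0],[[9,2,0],0],[[9,2,0],0],[[9,2,0],0]]'; python3 - <<'E'
from h import *
im=snap('wrist','wr16');  snap('scene','sc16');s=read_state();print(s['eef_pos'])
a=cv2.imread('pics/wr16.png');b=cv2.imread('pics/sc16.png')[90:210,180:340]
cv2.imwrite('pics/wr16b.png',cv2.resize(a,(800,600),interpolation=cv2.INTER_CUBIC))
cv2.imwrite('pics/sc16b.png',cv2.resize(b,(800,600),interpolation=cv2.INTER_CUBIC))
E
```

```text
clock: 26.8
eef_pos: [0.5772, 0.038, 0.1768]
tcp_rot: [[-0.971, -0.239, -0.014], [-0.239, 0.971, 0.003], [0.013, 0.006, -1.0]]
wrist_force: [0.2, -0.7, -0.3]
finger_gap: 0.499
clock: 27.3
eef_pos: [0.5779, 0.0378, 0.3201]
tcp_rot: [[-0.971, -0.238, -0.011], [-0.238, 0.971, 0.004], [0.009, 0.006, -1.0]]
wrist_force: [0.4, 0.2, -0.0]
finger_gap: 0.499
clock: 27.8
eef_pos: [0.6678, 0.058, 0.3201]
tcp_rot: [[-0.971, -0.239, -0.011], [-0.239, 0.971, 0.003], [0.01, 0.006, -1.0]]
wrist_force: [-0.0, 0.4, 0.2]
finger_gap: 0.505
[0.66685211 0.05725868 0.32017298]
```

View pics/wr16b.png

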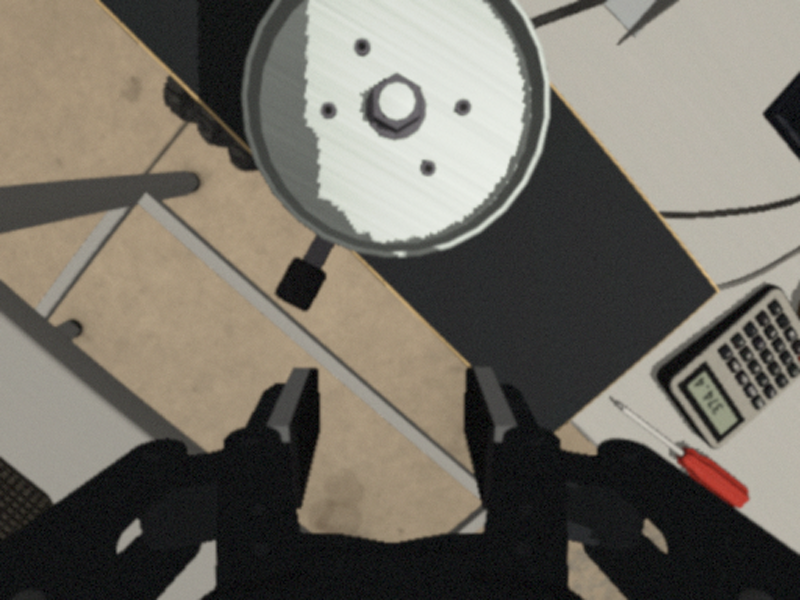

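View pics/sc16b.png

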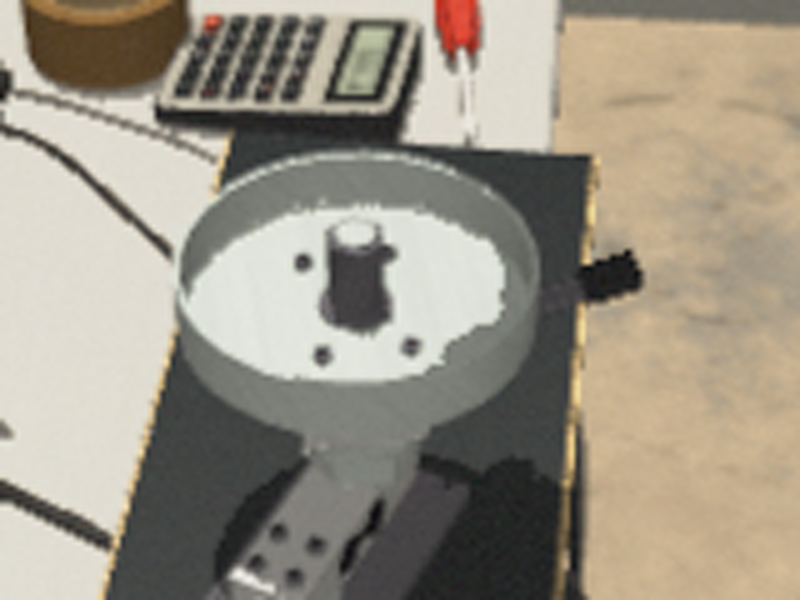

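```bash
python3 - <<'E'
from h import *
np.set_printoptions(precision=4,suppress=True)
w=load('wr16');s=load('sc16'); g=lambda p:(p[0]*.64-.2,p[1]*.64-.2); f=lambda p:(180+p[0]/5-.4,90+p[1]/5-.4)
print('pad w',onz(w,*g((302,284)),.1735),'s',onz(s,*f((612,276)),.1735))
print('axis w',onz(w,*g((398,101)),.2075),'s',onz(s,*f((356,235)),.2075))
F=.1695
print('w holes',[ (onz(w,*g(a),F)+onz(w,*g(b),F))/2 for a,b in [((362,46),(428,168)),((328,110),(463,107))]])
print('s holes',[ (onz(s,*f(a),F)+onz(s,*f(b),F))/2 for a,b in [((303,262),(411,347)),((322,355),(389,252))]])
E
```

```text
pad w [0.6818 0.0085 0.1735] s [0.6841 0.0099 0.1735]
axis w [0.576  0.038  0.2075] s [0.5805 0.042  0.2075]
w holes [array([0.5759, 0.0374, 0.1695]), array([0.576 , 0.0373, 0.1695])]
s holes [array([0.5808, 0.0435, 0.1695]), array([0.5814, 0.0443, 0.1695])]
```

```bash
python3 -m handwheel '[[[0.5,-1.5,0],-0.13],[[1,-3,0],-0.26],[[1.9,-4.8,0],-0.39],[[1.9,-4.8,-4],-0.51],[[1.9,-4.8,-8],-0.51]]' -1 40; python3 -m handwheel '[[[0,0,-2],0],[[0,0,-4],0],[[0,0,-4],0],[[0,0,-4],0],[[0,0,-4],0]]';python3 - <<'E'
from h import *
im=snap('wrist','wr17');  snap('scene','sc17');s=read_state();print(s['eef_pos'])
a=cv2.imread('pics/wr17.png');b=cv2.imread('pics/sc17.png')[90:210,180:340]
cv2.imwrite('pics/wr17b.png',np.hstack([cv2.resize(a,(400,300)),cv2.resize(b,(400,300),interpolation=cv2.INTER_CUBIC)]))
E
```

```text
clock: 28.4
eef_pos: [0.6863, 0.0074, 0.2416]
tcp_rot: [[-0.963, 0.271, -0.004], [0.271, 0.963, 0.008], [0.006, 0.006, -1.0]]
wrist_force: [-0.1, 0.2, -0.8]
finger_gap: 0.003
clock: 28.9
eef_pos: [0.687, 0.0072, 0.2033]
tcp_rot: [[-0.963, 0.271, -0.002], [0.271, 0.963, 0.008], [0.004, 0.007, -1.0]]
wrist_force: [-0.4, 0.4, 0.4]
finger_gap: -0.002
[0.68719443 0.00725395 0.20331622]
```

View pics/wr17b.png

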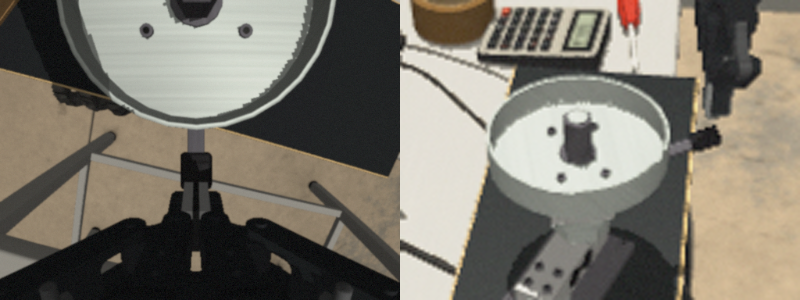

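```bash
python3 -m handwheel '[[[-0.1,0.1,-1],0],[[-0.1,0.1,-2],0],[[-0.1,0.1,-3],0],[[-0.1,0.1,-3.5],0],[[-0.1,0.1,-3.5],0]]'; python3 -m handwheel '[[[0,0,-0.5],0],[[0,0,-1],0],[[0,0,-1.5],0],[[0,0,-1.5],0],[[0,0,-1.5],0]]';python3 -m handwheel '[[[0,0,-0.4],0],[[0,0,-0.8],0],[[0,0,-1.0],0],[[0,0,-1.0],0],[[0,0,-1.0],0]]'
```

```text
clock: 29.5
eef_pos: [0.6851, 0.0083, 0.1666]
tcp_rot: [[-0.963, 0.271, -0.004], [0.271, 0.963, 0.008], [0.006, 0.006, -1.0]]
wrist_force: [0.4, 0.1, 0.0]
finger_gap: 0.0
clock: 30.0
eef_pos: [0.6848, 0.0084, 0.1513]
tcp_rot: [[-0.963, 0.271, -0.005], [0.271, 0.963, 0.008], [0.007, 0.006, -1.0]]
wrist_force: [0.2, -0.4, 0.9]
finger_gap: -0.001
clock: 30.5
eef_pos: [0.6846, 0.0085, 0.1412]
tcp_rot: [[-0.963, 0.271, -0.006], [0.271, 0.963, 0.008], [0.008, 0.006, -1.0]]
wrist_force: [1.0, 0.1, -0.8]
finger_gap: 0.0
```

```bash
python3 -m handwheel '[[[0.1,0,-0.2],0],[[0.1,0,-0.4],0],[[0.1,0,-0.6],0],[[0.1,0,-0.6],0],[[0.1,0,-0.6],0]]';python3 -m handwheel '[[[0,0,-0.1],0],[[0,0,-0.3],0],[[0,0,-0.3],0],[[0,0,-0.3],0],[[0,0,-0.3],0]]';python3 - <<'E'
from h import *
im=snap('wrist','wr18');  snap('scene','sc18');s=read_state();print(s['eef_pos'],s['wrist_force'])
a=cv2.imread('pics/wr18.png');b=cv2.imread('pics/sc18.png')[90:210,180:340]
cv2.imwrite('pics/wr18b.png',np.hstack([cv2.resize(a,(400,300)),cv2.resize(b,(400,300),interpolation=cv2.INTER_CUBIC)]))
E
```

```text
clock: 31.0
eef_pos: [0.6863, 0.0082, 0.1354]
tcp_rot: [[-0.963, 0.271, -0.005], [0.271, 0.963, 0.008], [0.006, 0.006, -1.0]]
wrist_force: [1.4, -1.1, 2.4]
finger_gap: 0.002
clock: 31.5
eef_pos: [0.6866, 0.0082, 0.1326]
tcp_rot: [[-0.963, 0.271, -0.004], [0.271, 0.963, 0.008], [0.006, 0.006, -1.0]]
wrist_force: [1.1, -0.4, 1.9]
finger_gap: 0.003
[0.68655997 0.0081576  0.13257785] [ 2.60824338 -0.70578991  1.50870122]
```

View pics/wr18b.png

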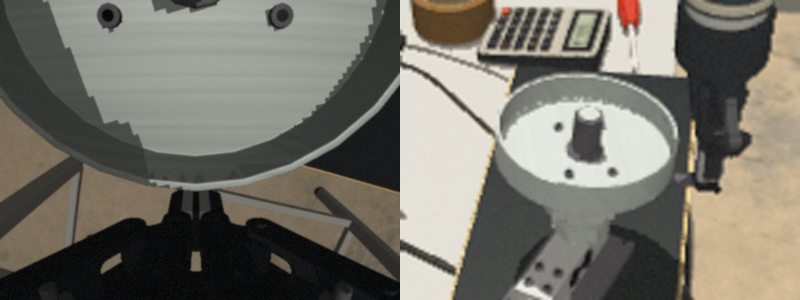

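```bash
python3 -m handwheel '[[[0,0,-0.1],0],[[0,0,-0.2],0],[[0,0,-0.2],0],[[0,0,-0.2],0],[[0,0,-0.2],0]]';python3 -m handwheel '[[[0,0,-0.1],0],[[0,0,-0.2],0],[[0,0,-0.2],0],[[0,0,-0.2],0],[[0,0,-0.2],0]]'
```

```text
clock: 32.1
eef_pos: [0.6867, 0.0081, 0.1306]
tcp_rot: [[-0.963, 0.271, -0.003], [0.271, 0.963, 0.008], [0.005, 0.006, -1.0]]
wrist_force: [1.5, -0.3, 0.3]
finger_gap: 0.001
clock: 32.6
eef_pos: [0.6868, 0.0082, 0.1286]
tcp_rot: [[-0.963, 0.271, -0.003], [0.271, 0.963, 0.008], [0.005, 0.006, -1.0]]
wrist_force: [2.3, -0.1, 1.6]
finger_gap: -0.002
```

```bash
python3 -m handwheel '[[[0,0,1],0],[[0,0,3],0],[[0,0,6],0],[[0,0,10],0],[[0,0,14],0]]';python3 -m handwheel '[[[2,0,0],0],[[4,0,0],0],[[4,0,0],0],[[4,0,0],0],[[4,0,0],0]]';python3 - <<'E'
from h import *
im=snap('wrist','wr19');  snap('scene','sc19');s=read_state();print(s['eef_pos'],s['wrist_force'])
a=cv2.imread('pics/wr19.png');b=cv2.imread('pics/sc19.png')[90:210,180:340]
cv2.imwrite('pics/wr19b.png',cv2.resize(a,(800,600),interpolation=cv2.INTER_CUBIC))
cv2.imwrite('pics/sc19b.png',cv2.resize(b,(800,600),interpolation=cv2.INTER_CUBIC))
E
```

```text
clock: 33.1
eef_pos: [0.6847, 0.0085, 0.2694]
tcp_rot: [[-0.963, 0.271, -0.008], [0.271, 0.963, 0.008], [0.01, 0.006, -1.0]]
wrist_force: [1.9, 0.2, 0.2]
finger_gap: -0.001
clock: 33.6
eef_pos: [0.723, 0.0086, 0.2687]
tcp_rot: [[-0.963, 0.271, -0.011], [0.271, 0.963, 0.008], [0.013, 0.005, -1.0]]
wrist_force: [-0.6, -0.4, -0.6]
finger_gap: -0.001
[0.72343644 0.00850888 0.26896032] [ 0.16974324 -0.00583409 -0.28418995]
```

View pics/wr19b.png

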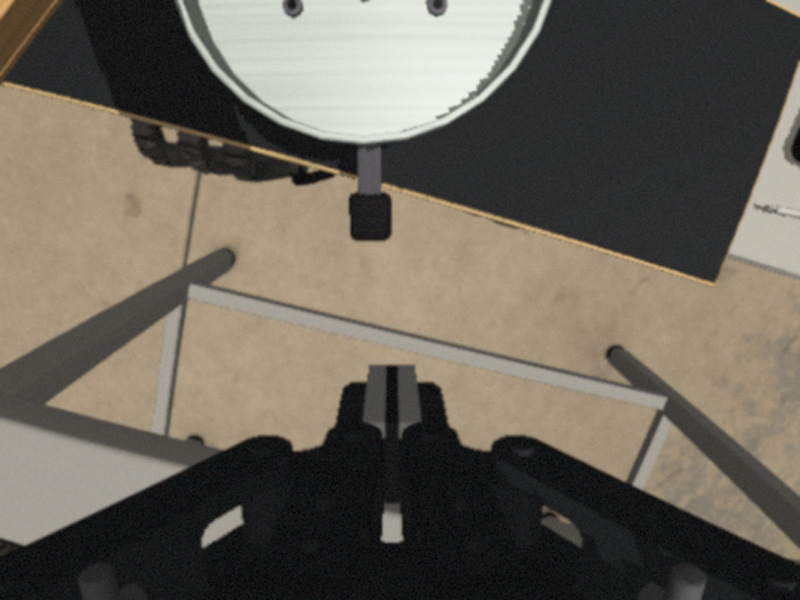

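View pics/sc19b.png

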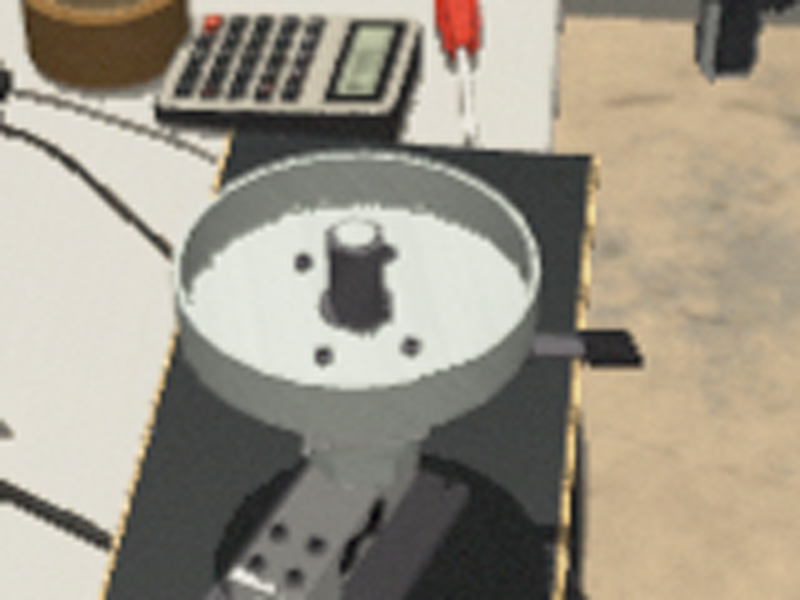

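```bash
python3 - <<'E'
from h import *
s=load('sc19');
for ax in ((.5811,.0435),(.5806,.04)):
 for th in (0,.35,.4,.43,.46,.5):
  a=.349-th; r=.030+.082*np.cos(a); z=.1455+.082*np.sin(a)
  P=[ax[0]+r*np.cos(-.27),ax[1]+r*np.sin(-.27),z]; p=proj(s,P); print(th,round(r,4),round(z,4),(p[0]-180+.4)*5,(p[1]-90+.4)*5)
E
python3 - <<'E'
import cv2
b=cv2.imread('pics/sc19.png')[145:175,270:320]
cv2.imwrite('pics/sc19c.png',cv2.resize(b,None,fx=12,fy=12,interpolation=cv2.INTER_CUBIC))
b=cv2.imread('pics/sc16.png')[130:160,270:320]
cv2.imwrite('pics/sc16c.png',cv2.resize(b,None,fx=12,fy=12,interpolation=cv2.INTER_CUBIC))
E
```

```text
0 0.1071 0.1735 606.5674998739707 268.7624234535114
0.35 0.112 0.1454 613.1159865070912 317.822807375105
0.4 0.1119 0.1413 612.1834587297407 325.01033287874094
0.43 0.1117 0.1389 611.406119797581 329.3197837277098
0.46 0.1115 0.1364 610.4672568217966 333.62239685227553
0.5 0.1111 0.1332 608.967045379879 339.34225536745214
0 0.1071 0.1735 609.5721166491127 273.9127051593486
0.35 0.112 0.1454 616.0741677783234 322.9875970092478
0.4 0.1119 0.1413 615.1305878158599 330.17773778904643
0.43 0.1117 0.1389 614.3461462406192 334.48881323192154
0.46 0.1115 0.1364 613.399839347885 338.7930910300422
0.5 0.1111 0.1332 611.8891893791568 344.5152295116418
```

View pics/sc19c.png

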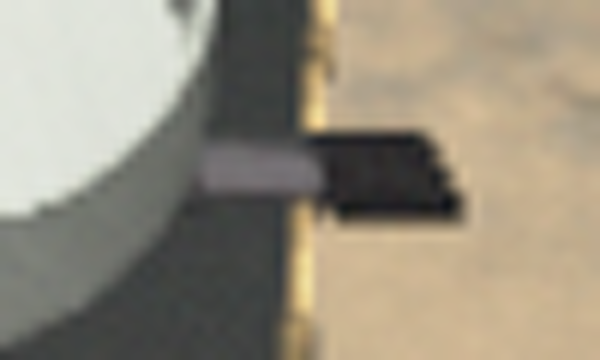

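View pics/sc16c.png

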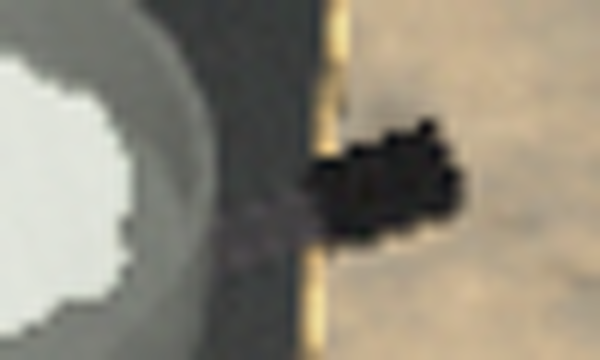

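```bash
python3 -m handwheel '[[[-1,-5,1],0],[[-2,-10,1],0],[[-4,-14,1],-0.1],[[-7,-18,1],-0.24],[[-10,-21,1],-0.38]]' -0.1; python3 -m handwheel '[[[-3,-2,0],-0.14],[[-6,-4,0],-0.28],[[-9,-5.5,0],-0.42],[[-13,-5.5,-1],-0.42],[[-14.3,-5.5,-2],-0.42]]';python3 -m handwheel '[[[0,0,0],0],[[0,0,0],0],[[0,0,0],0],[[0,0,0],0],[[0,0,0],0]]';python3 - <<'E'
from h import *
im=snap('wrist','wr20');  s=read_state();print(s['eef_pos'],s['tcp_rot'],s['q'])
a=cv2.imread('pics/wr20.png')
cv2.imwrite('pics/wr20b.png',cv2.resize(a,(800,600),interpolation=cv2.INTER_CUBIC))
E
```

```text
clock: 34.2
eef_pos: [0.6212, -0.2051, 0.2792]
tcp_rot: [[-0.788, 0.616, -0.007], [0.616, 0.788, 0.01], [0.011, 0.004, -1.0]]
wrist_force: [-0.5, 0.3, 0.5]
finger_gap: 0.454
clock: 34.7
eef_pos: [0.4726, -0.2609, 0.2591]
tcp_rot: [[-0.464, 0.886, -0.005], [0.886, 0.464, 0.013], [0.014, 0.002, -1.0]]
wrist_force: [0.6, -0.1, -1.1]
finger_gap: 0.449
clock: 35.2
eef_pos: [0.4739, -0.2608, 0.2593]
tcp_rot: [[-0.465, 0.885, -0.004], [0.885, 0.465, 0.013], [0.013, 0.003, -1.0]]
wrist_force: [0.4, 1.0, -0.8]
finger_gap: 0.448
[ 0.47356611 -0.26083306  0.25920587] [[-0.46469088  0.88546369 -0.00405312]
 [ 0.88537201  0.46470215  0.01297379]
 [ 0.01337131  0.00244028 -0.99990762]] [ 0.0197543   0.36596392  0.53217885  2.00774362 -0.25843593  0.8418769
  1.18198057]
```

View pics/wr20b.png

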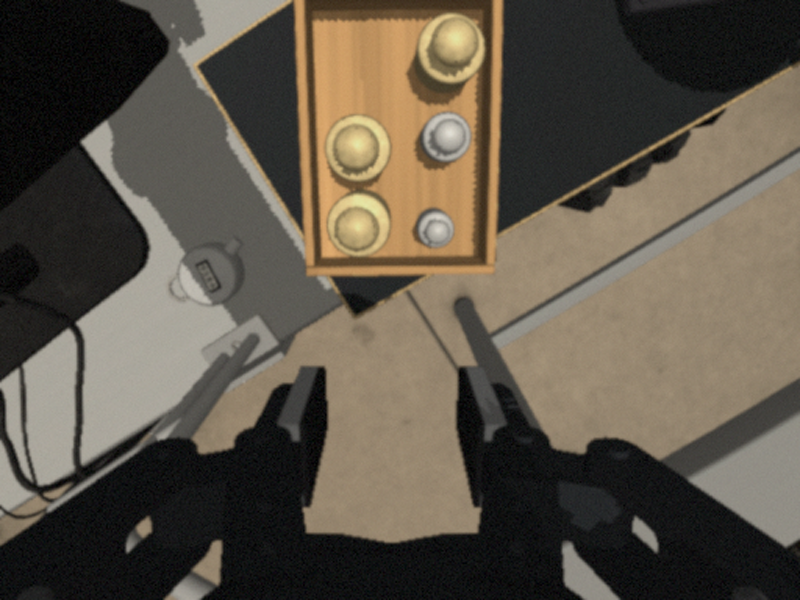

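```bash
python3 - <<'E'
from h import *
np.set_printoptions(precision=4,suppress=True)
w=load('wr20'); g=lambda p:(p[0]*.64-.2,p[1]*.64-.2)
e=np.array([.47357,-.26083,.25921]);R=np.array([[-.4647,.8855,-.004],[.8854,.4647,.013],[.0134,.0024,-1]])
for p in [(358,226),(357,147),(455,41)]:
    q=onz(w,*g(p),.107); print(q, R.T@(q-e)*1000)
E
```

```text
[ 0.4433 -0.2433  0.107 ] [ 27.5402 -18.9789 152.559 ]
[ 0.4232 -0.2049  0.107 ] [ 70.8811 -18.9305 153.1386]
[ 0.444  -0.1317  0.107 ] [126.0144  33.472  154.0068]
```

```bash
python3 -m handwheel '[[[-1,0.6,-2],0.04],[[-3,1.8,-5],0.04],[[-3,1.8,-9],0.04],[[-3,1.8,-13],0.04],[[-3,1.8,-13],0.04]]'; python3 -m handwheel '[[[0,0,0],0],[[0,0,0],0],[[0,0,0],0],[[0,0,0],0],[[0,0,0],0]]';python3 - <<'E'
from h import *
im=snap('wrist','wr21');  s=read_state();print(s['eef_pos'])
a=cv2.imread('pics/wr21.png')
cv2.imwrite('pics/wr21b.png',cv2.resize(a,(640,480),interpolation=cv2.INTER_CUBIC))
E
```

```text
clock: 35.75
eef_pos: [0.441, -0.2409, 0.1255]
tcp_rot: [[-0.5, 0.866, -0.013], [0.866, 0.5, 0.017], [0.021, -0.003, -1.0]]
wrist_force: [-0.3, 0.7, -0.4]
finger_gap: 0.45
clock: 36.25
eef_pos: [0.4416, -0.2411, 0.1265]
tcp_rot: [[-0.5, 0.866, -0.011], [0.866, 0.5, 0.016], [0.02, -0.002, -1.0]]
wrist_force: [-0.7, -0.6, 0.4]
finger_gap: 0.454
[ 0.44140755 -0.24101144  0.1262731 ]
```

View pics/wr21b.png

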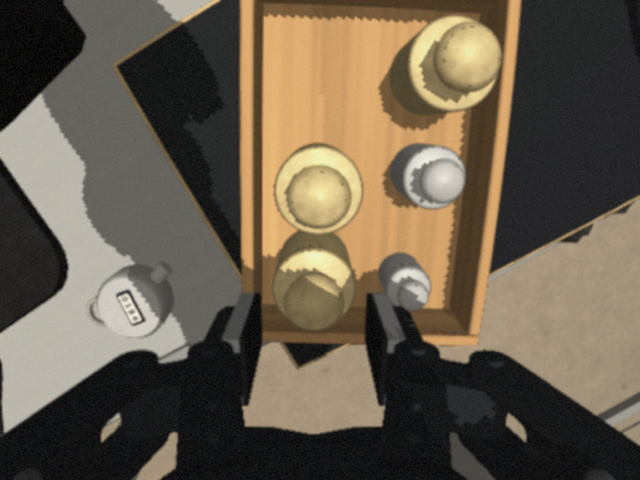

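```bash
cat >> h.py <<'E'
def intool(f,p,z,e,R):
    return np.asarray(R).T@(onz(load(f),*p,z)-e)*1000
E
python3 - <<'E'
from h import *
np.set_printoptions(precision=4,suppress=True)
s=read_state()
for p,z in [((316,302),.107),((313,192),.107)]:
  print(intool('wr21',(p[0]*.8-.1,p[1]*.8-.1),z,s['eef_pos'],s['tcp_rot']))
E
```

```text
[-5.1885  0.9944 19.1718]
[41.2581 -0.2671 20.0989]
```

```bash
python3 -m handwheel '[[[0.25,-0.3,0],0],[[0.25,-0.3,-0.5],0],[[0.25,-0.3,-1.5],0],[[0.25,-0.3,-2.5],0],[[0.25,-0.3,-2.7],0]]'; python3 -m handwheel '[[[0,0,-0.3],0],[[0,0,-0.3],0],[[0,0,-0.3],0],[[0,0,-0.3],0],[[0,0,-0.3],0]]';python3 - <<'E'
from h import *
im=snap('wrist','wr22');  s=read_state();print(s['eef_pos'])
a=cv2.imread('pics/wr22.png')
cv2.imwrite('pics/wr22b.png',cv2.resize(a,(640,480),interpolation=cv2.INTER_CUBIC))
E
```

```text
clock: 36.8
eef_pos: [0.4428, -0.2434, 0.0976]
tcp_rot: [[-0.5, 0.866, -0.014], [0.866, 0.5, 0.018], [0.023, -0.004, -1.0]]
wrist_force: [0.8, 0.4, -0.0]
finger_gap: 0.453
clock: 37.3
eef_pos: [0.443, -0.2435, 0.0949]
tcp_rot: [[-0.5, 0.866, -0.014], [0.866, 0.5, 0.018], [0.022, -0.003, -1.0]]
wrist_force: [0.1, 0.1, 0.6]
finger_gap: 0.449
[ 0.44303422 -0.24340878  0.09484471]
```

View pics/wr22b.png

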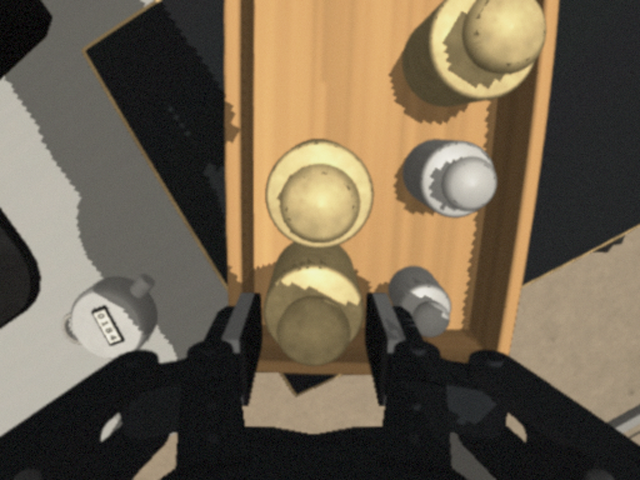

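```bash
python3 - <<'E'
from h import *
s=read_state()
print(intool('wr22',(314*.8-.1,329*.8-.1),.109,s['eef_pos'],s['tcp_rot']))
E
python3 -m handwheel '[[[0.1,-0.1,0.15],0],[[0.1,-0.1,0.15],0],[[0.1,-0.1,0.15],0],[[0.1,-0.1,0.15],0],[[0.1,-0.1,0.15],0]]'; python3 -m handwheel '[[[0,0,0],0],[[0,0,0],0],[[0,0,0],0],[[0,0,0],0],[[0,0,0],0]]' -1 80; python3 -m handwheel '[[[0,0,0],0],[[0,0,0.3],0],[[0,0,0.8],0],[[0,0,1.3],0],[[0,0,2],0]]'
```

```text
[  0.03824366  -0.04784292 -14.15783904]
clock: 37.85
eef_pos: [0.444, -0.2444, 0.0963]
tcp_rot: [[-0.5, 0.866, -0.014], [0.866, 0.5, 0.018], [0.022, -0.003, -1.0]]
wrist_force: [-0.1, 0.1, -0.1]
finger_gap: 0.448
clock: 38.35
eef_pos: [0.4442, -0.2445, 0.0968]
tcp_rot: [[-0.5, 0.866, -0.013], [0.866, 0.5, 0.018], [0.022, -0.003, -1.0]]
wrist_force: [-0.5, -0.2, 5.7]
finger_gap: 0.229
clock: 38.85
eef_pos: [0.4438, -0.2443, 0.1169]
tcp_rot: [[-0.5, 0.866, -0.014], [0.866, 0.5, 0.018], [0.023, -0.003, -1.0]]
wrist_force: [0.1, -0.4, -5.2]
finger_gap: 0.228
```

```bash
python3 -m handwheel '[[[0,0,2],0],[[0,0,4],0],[[0,0,7],0],[[0,0,7],0],[[0,0,7],0]]'; python3 - <<'E'
from h import *
im=snap('wrist','wr23');  snap('scene','sc23');s=read_state();print(s['eef_pos'],s['finger_gap'])
a=cv2.imread('pics/wr23.png');b=cv2.imread('pics/sc23.png')[190:350,150:310]
cv2.imwrite('pics/wr23b.png',np.hstack([cv2.resize(a,(400,300)),cv2.resize(b,(400,400),interpolation=cv2.INTER_CUBIC)[:300]]))
E
```

```text
clock: 39.35
eef_pos: [0.4439, -0.2441, 0.1873]
tcp_rot: [[-0.5, 0.866, -0.013], [0.866, 0.5, 0.018], [0.022, -0.002, -1.0]]
wrist_force: [-0.4, 0.4, -5.3]
finger_gap: 0.228
[ 0.44283691 -0.24345725  0.1859146 ] 0.22619403587374545
```

View pics/wr23b.png

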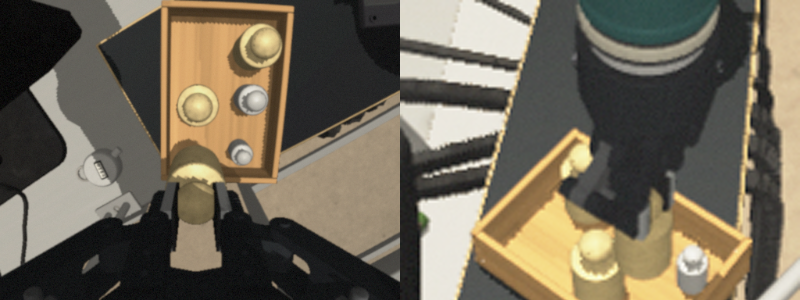

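```bash
python3 -m handwheel '[[[0,0,4.5],0],[[0,0,9],0],[[2,4,10.5],0],[[4,8,10.5],0],[[6,12,10.5],0]]'; python3 -m handwheel '[[[2,4.5,0],0],[[3.5,9,0],0],[[5,13.5,0],0],[[6.3,18,0],0],[[6.6,20.2,0],0]]'; python3 -m handwheel '[[[0,0,0],0],[[0,0,0],0],[[0,0,0],0],[[0,0,0],0],[[0,0,0],0]]'
```

```text
clock: 39.95
eef_pos: [0.5027, -0.1221, 0.2903]
tcp_rot: [[-0.499, 0.866, -0.017], [0.866, 0.499, 0.02], [0.026, -0.005, -1.0]]
wrist_force: [1.4, -0.3, -5.4]
finger_gap: 0.228
clock: 40.45
eef_pos: [0.5689, 0.0865, 0.2881]
tcp_rot: [[-0.505, 0.863, -0.02], [0.863, 0.505, 0.022], [0.029, -0.006, -1.0]]
wrist_force: [-0.6, -0.1, -4.9]
finger_gap: 0.229
clock: 40.95
eef_pos: [0.5687, 0.0845, 0.2881]
tcp_rot: [[-0.502, 0.865, -0.02], [0.864, 0.502, 0.021], [0.029, -0.007, -1.0]]
wrist_force: [-0.1, -0.2, -5.0]
finger_gap: 0.226
```

```bash
python3 -m handwheel '[[[0.1,-0.4,-1],0],[[0.1,-0.4,-2],0],[[0.1,-0.4,-3],0],[[0.1,-0.4,-3],0],[[0.1,-0.4,-3],0]]'; python3 - <<'E'
from h import *
im=snap('wrist','wr24');  snap('scene','sc24');s=read_state();print(s['eef_pos'],s['finger_gap'])
a=cv2.imread('pics/wr24.png');b=cv2.imread('pics/sc24.png')[60:180,180:340]
cv2.imwrite('pics/wr24b.png',np.hstack([cv2.resize(a,(400,300)),cv2.resize(b,(400,300),interpolation=cv2.INTER_CUBIC)]))
E
```

```text
clock: 41.45
eef_pos: [0.5694, 0.0807, 0.2575]
tcp_rot: [[-0.502, 0.865, -0.021], [0.864, 0.502, 0.021], [0.029, -0.008, -1.0]]
wrist_force: [-0.3, 0.9, -4.9]
finger_gap: 0.228
[0.57009459 0.08073273 0.25831305] 0.22400315733946288
```

View pics/wr24b.png

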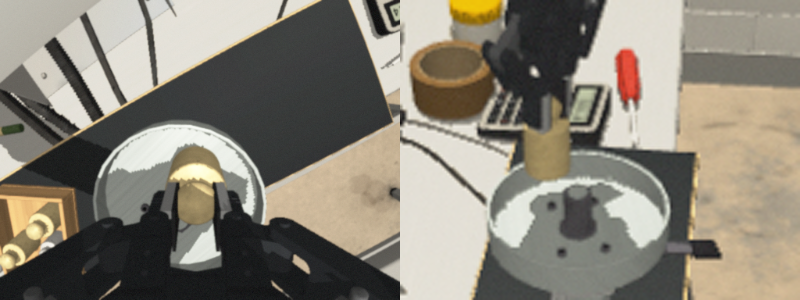

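```bash
python3 -m handwheel '[[[0,-0.1,-0.8],0],[[0,-0.1,-1.6],0],[[0,-0.1,-2.4],0],[[0,-0.1,-3],0],[[0,-0.1,-3],0]]'; python3 -m handwheel '[[[0,0,-0.15],0],[[0,0,-0.3],0],[[0,0,-0.3],0],[[0,0,-0.3],0],[[0,0,-0.3],0]]'
```

```text
clock: 42.05
eef_pos: [0.5691, 0.0797, 0.2269]
tcp_rot: [[-0.502, 0.865, -0.022], [0.864, 0.503, 0.021], [0.029, -0.009, -1.0]]
wrist_force: [0.2, 0.6, -5.1]
finger_gap: 0.226
clock: 42.55
eef_pos: [0.5693, 0.0797, 0.2242]
tcp_rot: [[-0.502, 0.864, -0.022], [0.864, 0.503, 0.021], [0.029, -0.008, -1.0]]
wrist_force: [-0.1, -0.1, -5.2]
finger_gap: 0.221
```

```bash
python3 -m handwheel '[[[0,0,-0.1],0],[[0,0,-0.15],0],[[0,0,-0.15],0],[[0,0,-0.15],0],[[0,0,-0.15],0]]'; python3 -m handwheel '[[[0,0,-0.1],0],[[0,0,-0.1],0],[[0,0,-0.1],0],[[0,0,-0.1],0],[[0,0,-0.1],0]]'
```

```text
clock: 43.05
eef_pos: [0.5693, 0.0797, 0.2227]
tcp_rot: [[-0.502, 0.864, -0.022], [0.864, 0.503, 0.021], [0.029, -0.008, -1.0]]
wrist_force: [0.2, -0.6, -4.8]
finger_gap: 0.223
clock: 43.55
eef_pos: [0.5697, 0.0798, 0.2223]
tcp_rot: [[-0.502, 0.865, -0.021], [0.864, 0.503, 0.021], [0.029, -0.007, -1.0]]
wrist_force: [-1.4, 0.6, 2.8]
finger_gap: 0.227
```

```bash
python3 -m handwheel '[[[0,0,0],0],[[0,0,0],0],[[0,0,0],0],[[0,0,0],0],[[0,0,0],0]]' -0.1; python3 -m handwheel '[[[0,0,0.5],0],[[0,0,2],0],[[0,0,4],0],[[0,0,6],0],[[0,0,7],0]]'; python3 -m handwheel '[[[-1,-4,0],0],[[-2,-8,0],0],[[-3,-12,0],0],[[-5,-16,-1],0],[[-7,-20,-1],0]]'; python3 - <<'E'
from h import *
im=snap('wrist','wr25');  snap('scene','sc25');s=read_state();print(s['eef_pos'],s['finger_gap'])
a=cv2.imread('pics/wr25.png');b=cv2.imread('pics/sc25.png')[60:210,150:350]
cv2.imwrite('pics/wr25b.png',np.hstack([cv2.resize(a,(400,300)),cv2.resize(b,(400,300),interpolation=cv2.INTER_CUBIC)]))
E
```

```text
clock: 44.05
eef_pos: [0.5697, 0.0798, 0.2222]
tcp_rot: [[-0.502, 0.864, -0.021], [0.864, 0.503, 0.021], [0.029, -0.007, -1.0]]
wrist_force: [-0.3, -0.0, 0.2]
finger_gap: 0.446
clock: 44.55
eef_pos: [0.5707, 0.0797, 0.2942]
tcp_rot: [[-0.502, 0.865, -0.018], [0.864, 0.503, 0.022], [0.028, -0.004, -1.0]]
wrist_force: [1.1, -0.3, 0.2]
finger_gap: 0.455
clock: 45.05
eef_pos: [0.4993, -0.1215, 0.2834]
tcp_rot: [[-0.502, 0.864, -0.019], [0.864, 0.503, 0.022], [0.029, -0.006, -1.0]]
wrist_force: [0.4, -0.2, -0.1]
finger_gap: 0.45
[ 0.496544   -0.12716545  0.28428413] 0.44877143964603644
```

View pics/wr25b.png

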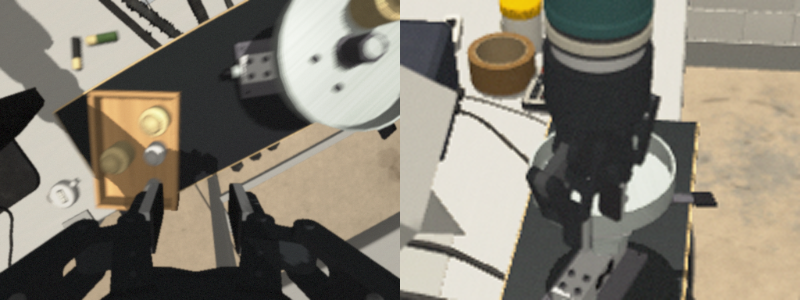

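```bash
python3 -m handwheel '[[[-2.5,-2.5,-1],0],[[-5,-5,-4],0],[[-7.2,-7.8,-8],0],[[-7.2,-7.8,-12],0],[[-7.2,-7.8,-15.5],0]]'; python3 -m handwheel '[[[0,0,0],0],[[0,0,0],0],[[0,0,0],0],[[0,0,0],0],[[0,0,0],0]]';python3 - <<'E'
from h import *
im=snap('wrist','wr26');  s=read_state();print(s['eef_pos'],s['tcp_rot'])
a=cv2.imread('pics/wr26.png')
cv2.imwrite('pics/wr26b.png',cv2.resize(a,(640,480),interpolation=cv2.INTER_CUBIC))
E
```

```text
clock: 45.65
eef_pos: [0.4235, -0.206, 0.1279]
tcp_rot: [[-0.49, 0.872, -0.02], [0.872, 0.49, 0.019], [0.027, -0.008, -1.0]]
wrist_force: [-0.5, -0.0, -0.0]
finger_gap: 0.454
clock: 46.15
eef_pos: [0.4247, -0.206, 0.1292]
tcp_rot: [[-0.49, 0.871, -0.017], [0.871, 0.491, 0.019], [0.025, -0.006, -1.0]]
wrist_force: [0.1, 0.5, -0.1]
finger_gap: 0.451
[ 0.42441363 -0.20596641  0.12900977] [[-0.49020272  0.87143236 -0.01751955]
 [ 0.87124961  0.49047863  0.01883691]
 [ 0.02500806 -0.00602999 -0.99966906]]
```

View pics/wr26b.png

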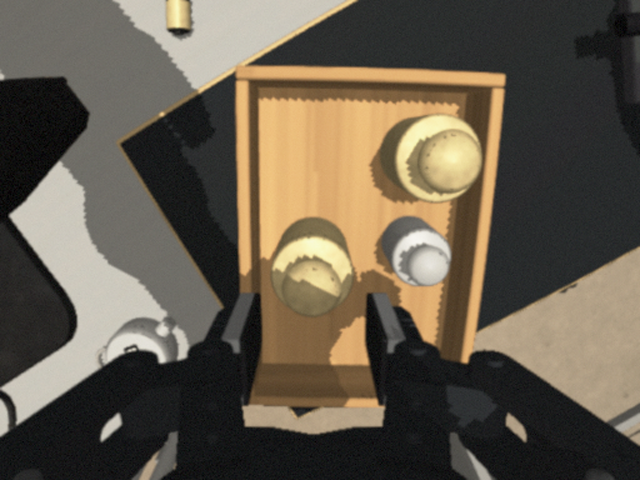

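```bash
python3 - <<'E'
from h import *
s=read_state()
print(intool('wr26',(313*.8-.1,287*.8-.1),.109,s['eef_pos'],s['tcp_rot']))
E
python3 -m handwheel '[[[0,0,-0.5],0.03],[[0,0,-1],0.03],[[0,0,-2],0.03],[[0,0,-2.8],0.03],[[0,0,-2.8],0.03]]'; python3 -m handwheel '[[[0,0,-0.3],0],[[0,0,-0.3],0],[[0,0,-0.3],0],[[0,0,-0.3],0],[[0,0,-0.3],0]]';python3 - <<'E'
from h import *
im=snap('wrist','wr27');  s=read_state();print(s['eef_pos'],s['tcp_rot'])
a=cv2.imread('pics/wr27.png')
cv2.imwrite('pics/wr27b.png',cv2.resize(a,(640,480),interpolation=cv2.INTER_CUBIC))
E
```

```text
[ 1.22857239 -0.17331408 20.04817533]
clock: 46.7
eef_pos: [0.4234, -0.2055, 0.0996]
tcp_rot: [[-0.516, 0.856, -0.021], [0.856, 0.516, 0.019], [0.027, -0.008, -1.0]]
wrist_force: [0.4, 0.6, -0.8]
finger_gap: 0.446
clock: 47.2
eef_pos: [0.4236, -0.2056, 0.0968]
tcp_rot: [[-0.516, 0.856, -0.02], [0.856, 0.516, 0.019], [0.027, -0.007, -1.0]]
wrist_force: [-0.1, -0.7, -0.7]
finger_gap: 0.448
[ 0.4236029  -0.20559483  0.09678406] [[-0.51596445  0.85636722 -0.02039307]
 [ 0.85618343  0.51631256  0.01926853]
 [ 0.02703014 -0.00751834 -0.99960635]]
```

View pics/wr27b.png

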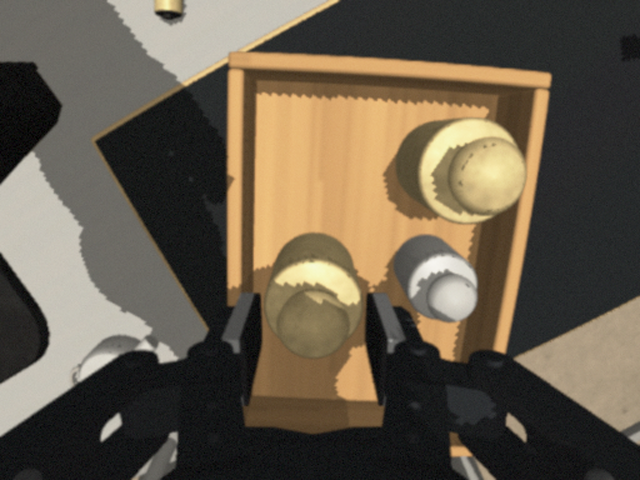

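Same relation as for the first weight: knob at (313,322) between the pads. Closing and lifting.

```bash
python3 -m handwheel '[[[0,0,0],0],[[0,0,0],0],[[0,0,0],0],[[0,0,0],0],[[0,0,0],0]]' -1 80; python3 -m handwheel '[[[0,0,0],0],[[0,0,0.3],0],[[0,0,0.8],0],[[0,0,1.3],0],[[0,0,2],0]]';python3 -m handwheel '[[[0,0,4],0],[[0,0,8],0],[[0,0,12],0],[[0,0,16],0],[[0,0,18],0]]'
```

```text
clock: 47.75
eef_pos: [0.4236, -0.2058, 0.0974]
tcp_rot: [[-0.515, 0.857, -0.02], [0.856, 0.516, 0.019], [0.027, -0.007, -1.0]]
wrist_force: [-1.3, 1.1, 6.8]
finger_gap: 0.223
clock: 48.25
eef_pos: [0.4233, -0.2056, 0.1176]
tcp_rot: [[-0.516, 0.857, -0.021], [0.856, 0.516, 0.02], [0.028, -0.008, -1.0]]
wrist_force: [0.2, 1.3, -4.2]
finger_gap: 0.224
clock: 48.75
eef_pos: [0.4239, -0.2064, 0.301]
tcp_rot: [[-0.515, 0.857, -0.016], [0.857, 0.515, 0.019], [0.024, -0.004, -1.0]]
wrist_force: [0.8, -1.3, -4.7]
finger_gap: 0.225
```

```bash
python3 -m handwheel '[[[3,3,0],0],[[6,6,0],0],[[9,9,0],0],[[12,12,0],0],[[14,15,0],0]]'; python3 -m handwheel '[[[2,3,0],0],[[4,6,0],0],[[5.7,8.3,0],0],[[5.7,8.3,0],0],[[5.7,8.3,0],0]]'; python3 -m handwheel '[[[0,0,-1],0],[[0,0,-2],0],[[0,0,-3],0],[[0,0,-3],0],[[0,0,-3],0]]';python3 - <<'E'
from h import *
im=snap('wrist','wr28');  snap('scene','sc28');s=read_state();print(s['eef_pos'],s['finger_gap'])
a=cv2.imread('pics/wr28.png');b=cv2.imread('pics/sc28.png')[60:180,180:340]
cv2.imwrite('pics/wr28b.png',np.hstack([cv2.resize(a,(400,300)),cv2.resize(b,(400,300),interpolation=cv2.INTER_CUBIC)]))
E
```

```text
clock: 49.25
eef_pos: [0.5652, -0.0548, 0.3012]
tcp_rot: [[-0.516, 0.857, -0.015], [0.856, 0.516, 0.018], [0.023, -0.003, -1.0]]
wrist_force: [0.6, -1.2, -5.3]
finger_gap: 0.222
clock: 49.75
eef_pos: [0.6214, 0.0291, 0.3006]
tcp_rot: [[-0.518, 0.855, -0.017], [0.855, 0.518, 0.017], [0.024, -0.006, -1.0]]
wrist_force: [0.2, -1.1, -4.5]
finger_gap: 0.221
clock: 50.25
eef_pos: [0.621, 0.0287, 0.27]
tcp_rot: [[-0.517, 0.856, -0.018], [0.856, 0.517, 0.017], [0.024, -0.007, -1.0]]
wrist_force: [0.3, -0.3, -4.1]
finger_gap: 0.224
[0.62176048 0.02881844 0.27088941] 0.21898046192371068
```

View pics/wr28b.png

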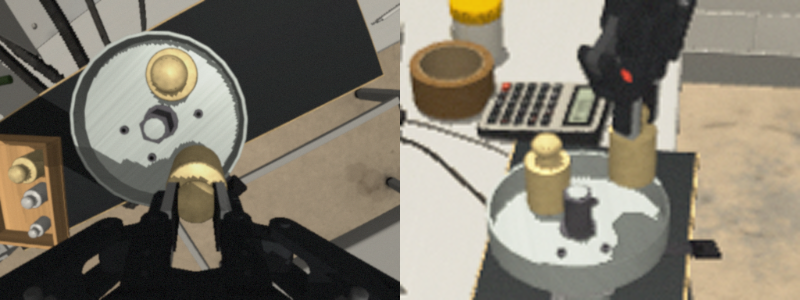

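```bash
python3 -m handwheel '[[[0,0,-1],0],[[0,0,-2],0],[[0,0,-3],0],[[0,0,-4],0],[[0,0,-4.2],0]]'; python3 -m handwheel '[[[0,0,-0.15],0],[[0,0,-0.3],0],[[0,0,-0.3],0],[[0,0,-0.3],0],[[0,0,-0.3],0]]';  python3 -m handwheel '[[[0,0,-0.1],0],[[0,0,-0.2],0],[[0,0,-0.2],0],[[0,0,-0.2],0],[[0,0,-0.2],0]]'
```

```text
clock: 50.85
eef_pos: [0.6204, 0.029, 0.2268]
tcp_rot: [[-0.517, 0.856, -0.02], [0.855, 0.518, 0.017], [0.025, -0.008, -1.0]]
wrist_force: [-0.5, -0.2, -4.6]
finger_gap: 0.223
clock: 51.35
eef_pos: [0.6207, 0.029, 0.2242]
tcp_rot: [[-0.517, 0.856, -0.019], [0.855, 0.518, 0.017], [0.025, -0.008, -1.0]]
wrist_force: [-0.5, -1.1, -4.6]
finger_gap: 0.221
clock: 51.85
eef_pos: [0.6214, 0.0289, 0.223]
tcp_rot: [[-0.517, 0.856, -0.018], [0.855, 0.518, 0.017], [0.024, -0.006, -1.0]]
wrist_force: [-0.2, 0.3, 1.6]
finger_gap: 0.225
```

```bash
python3 -m handwheel '[[[0,0,0],0],[[0,0,0],0],[[0,0,0],0],[[0,0,0],0],[[0,0,0],0]]' -0.1; python3 -m handwheel '[[[0,0,0.5],0],[[0,0,2],0],[[0,0,4],0],[[0,0,6],0],[[0,0,7],0]]'; python3 -m handwheel '[[[-3,-3,0],0],[[-6,-6,0],0],[[-9,-9,0],0],[[-12,-12,0],0],[[-14,-15,0],0]]'; python3 - <<'E'
from h import *
im=snap('wrist','wr29');  snap('scene','sc29');s=read_state();print(s['eef_pos'],s['finger_gap'])
a=cv2.imread('pics/wr29.png');b=cv2.imread('pics/sc29.png')[60:210,150:350]
cv2.imwrite('pics/wr29b.png',np.hstack([cv2.resize(a,(400,300)),cv2.resize(b,(400,300),interpolation=cv2.INTER_CUBIC)]))
E
```

```text
clock: 52.35
eef_pos: [0.6214, 0.0289, 0.223]
tcp_rot: [[-0.517, 0.856, -0.018], [0.856, 0.517, 0.017], [0.024, -0.006, -1.0]]
wrist_force: [1.0, -0.6, 0.1]
finger_gap: 0.452
clock: 52.85
eef_pos: [0.6228, 0.0286, 0.2961]
tcp_rot: [[-0.517, 0.856, -0.013], [0.856, 0.517, 0.018], [0.022, -0.002, -1.0]]
wrist_force: [0.0, -0.5, 1.0]
finger_gap: 0.449
clock: 53.35
eef_pos: [0.4803, -0.1226, 0.2965]
tcp_rot: [[-0.517, 0.856, -0.014], [0.856, 0.517, 0.018], [0.023, -0.002, -1.0]]
wrist_force: [0.3, -0.6, 0.1]
finger_gap: 0.448
[ 0.4788708  -0.12645507  0.29683426] 0.44782359679383094
```

View pics/wr29b.png

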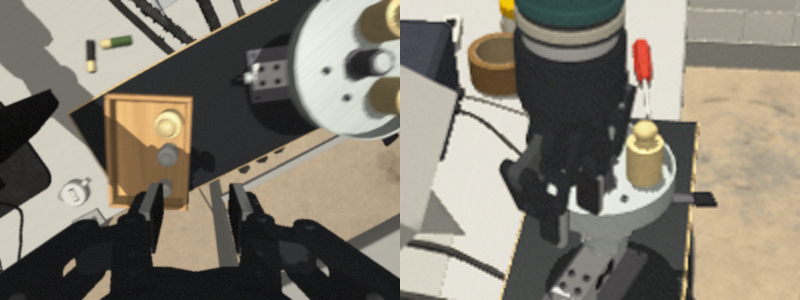

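```bash
python3 -m handwheel '[[[-2,-0.4,-3],0],[[-3.4,-0.65,-7],-0.02],[[-3.4,-0.65,-11],-0.02],[[-3.4,-0.65,-15],-0.02],[[-3.4,-0.65,-16.8],-0.02]]'; python3 -m handwheel '[[[0,0,0],0],[[0,0,0],0],[[0,0,0],0],[[0,0,0],0],[[0,0,0],0]]';python3 - <<'E'
from h import *
im=snap('wrist','wr30');  s=read_state();print(s['eef_pos'],s['tcp_rot'])
a=cv2.imread('pics/wr30.png')
cv2.imwrite('pics/wr30b.png',cv2.resize(a,(640,480),interpolation=cv2.INTER_CUBIC))
E
```

```text
clock: 53.95
eef_pos: [0.444, -0.1318, 0.1264]
tcp_rot: [[-0.493, 0.87, -0.017], [0.87, 0.493, 0.018], [0.024, -0.006, -1.0]]
wrist_force: [0.0, 0.3, 1.4]
finger_gap: 0.447
clock: 54.45
eef_pos: [0.4448, -0.1319, 0.1274]
tcp_rot: [[-0.493, 0.87, -0.015], [0.87, 0.493, 0.018], [0.023, -0.004, -1.0]]
wrist_force: [0.0, -0.7, 0.0]
finger_gap: 0.447
[ 0.44464248 -0.13188842  0.12721876] [[-0.49270383  0.87006352 -0.01524502]
 [ 0.86988864  0.49292001  0.01798915]
 [ 0.02316628 -0.00439815 -0.99972195]]
```

View pics/wr30b.png

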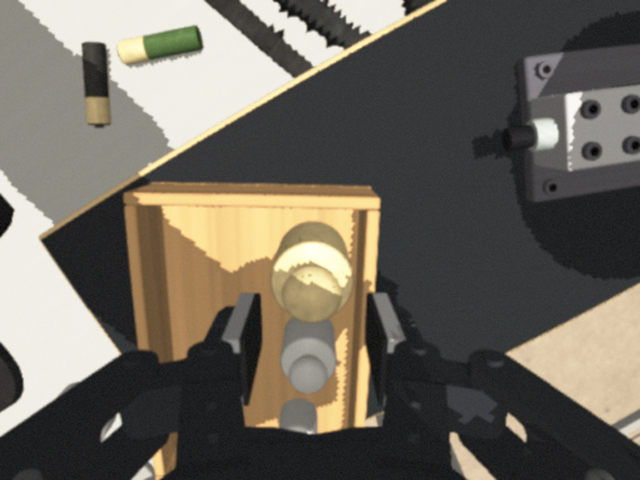

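```bash
python3 -m handwheel '[[[0,-0.1,-0.5],0],[[0,-0.1,-1],0],[[0,-0.1,-2],0],[[0,-0.1,-2.8],0],[[0,-0.1,-2.8],0]]'; python3 -m handwheel '[[[0,0,-0.25],0],[[0,0,-0.25],0],[[0,0,-0.25],0],[[0,0,-0.25],0],[[0,0,-0.25],0]]';python3 - <<'E'
from h import *
im=snap('wrist','wr31');  s=read_state();print(s['eef_pos'])
a=cv2.imread('pics/wr31.png')
cv2.imwrite('pics/wr31b.png',cv2.resize(a,(640,480),interpolation=cv2.INTER_CUBIC))
E
```

```text
clock: 55.0
eef_pos: [0.4436, -0.1327, 0.0978]
tcp_rot: [[-0.492, 0.87, -0.018], [0.87, 0.493, 0.019], [0.025, -0.007, -1.0]]
wrist_force: [-0.5, -0.3, 1.0]
finger_gap: 0.449
clock: 55.5
eef_pos: [0.4438, -0.1327, 0.0955]
tcp_rot: [[-0.493, 0.87, -0.018], [0.87, 0.493, 0.019], [0.025, -0.006, -1.0]]
wrist_force: [-0.8, 0.7, 0.8]
finger_gap: 0.449
[ 0.44379826 -0.13263977  0.0955188 ]
```

View pics/wr31b.png

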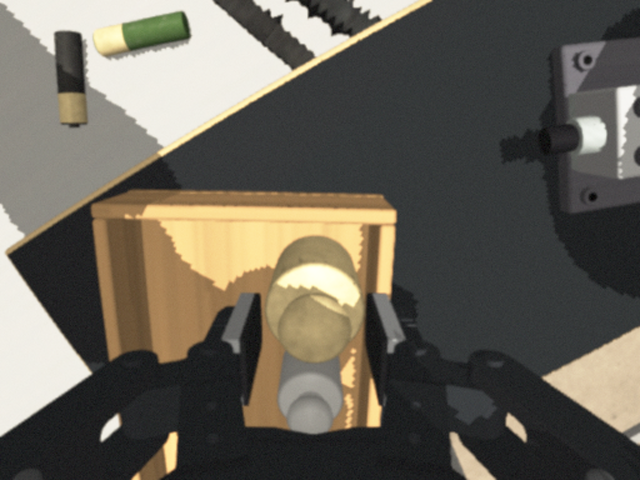

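```bash
python3 -m handwheel '[[[0,0,0.1],0],[[0,0,0.1],0],[[0,0,0.1],0],[[0,0,0.1],0],[[0,0,0.1],0]]' -1 80; python3 -m handwheel '[[[0,0,0],0],[[0,0,0.3],0],[[0,0,0.8],0],[[0,0,1.3],0],[[0,0,2],0]]';python3 -m handwheel '[[[0,0,4],0],[[0,0,8],0],[[0,0,12],0],[[0,0,16],0],[[0,0,18],0]]'
```

```text
clock: 56.05
eef_pos: [0.4441, -0.1325, 0.0971]
tcp_rot: [[-0.492, 0.87, -0.017], [0.87, 0.493, 0.019], [0.025, -0.005, -1.0]]
wrist_force: [-0.1, 0.6, 4.1]
finger_gap: 0.221
clock: 56.55
eef_pos: [0.4438, -0.1324, 0.1173]
tcp_rot: [[-0.492, 0.87, -0.018], [0.87, 0.493, 0.019], [0.025, -0.006, -1.0]]
wrist_force: [0.9, 0.9, -4.9]
finger_gap: 0.219
clock: 57.05
eef_pos: [0.4445, -0.1332, 0.3008]
tcp_rot: [[-0.492, 0.87, -0.012], [0.87, 0.492, 0.019], [0.023, -0.002, -1.0]]
wrist_force: [0.8, -0.1, -4.5]
finger_gap: 0.224
```

```bash
python3 -m handwheel '[[[2.5,3,0],0],[[5,6.5,0],0],[[8,10.5,0],0],[[10.6,14.2,0],0],[[10.6,14.2,0],0]]'; python3 -m handwheel '[[[0,0,-1],0],[[0,0,-2],0],[[0,0,-3],0],[[0,0,-3],0],[[0,0,-3],0]]';python3 - <<'E'
from h import *
im=snap('wrist','wr32');  snap('scene','sc32');s=read_state();print(s['eef_pos'],s['finger_gap'])
a=cv2.imread('pics/wr32.png');b=cv2.imread('pics/sc32.png')[60:180,180:340]
cv2.imwrite('pics/wr32b.png',np.hstack([cv2.resize(a,(400,300)),cv2.resize(b,(400,300),interpolation=cv2.INTER_CUBIC)]))
E
```

```text
clock: 57.55
eef_pos: [0.5541, 0.0177, 0.3007]
tcp_rot: [[-0.502, 0.865, -0.01], [0.865, 0.502, 0.023], [0.024, 0.003, -1.0]]
wrist_force: [0.2, 0.9, -4.4]
finger_gap: 0.226
clock: 58.05
eef_pos: [0.5534, 0.0166, 0.2702]
tcp_rot: [[-0.5, 0.866, -0.011], [0.866, 0.5, 0.022], [0.025, 0.002, -1.0]]
wrist_force: [-0.0, 0.1, -4.5]
finger_gap: 0.228
[0.55424229 0.01697755 0.27097501] 0.22761812185444216
```

View pics/wr32b.png

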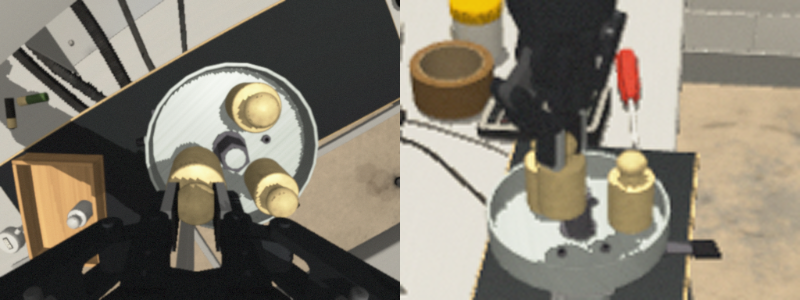

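```bash
python3 -m handwheel '[[[-0.3,-0.75,0],0],[[-0.3,-0.75,0],0],[[-0.3,-0.75,-1],0],[[-0.3,-0.75,-2],0],[[-0.3,-0.75,-2],0]]';  python3 -m handwheel '[[[0,0,-1],0],[[0,0,-1.8],0],[[0,0,-2.2],0],[[0,0,-2.2],0],[[0,0,-2.2],0]]'; python3 -m handwheel '[[[0,0,-0.15],0],[[0,0,-0.3],0],[[0,0,-0.3],0],[[0,0,-0.3],0],[[0,0,-0.3],0]]'
```

```text
clock: 58.65
eef_pos: [0.5496, 0.0099, 0.2489]
tcp_rot: [[-0.501, 0.865, -0.013], [0.865, 0.501, 0.022], [0.026, -0.0, -1.0]]
wrist_force: [-0.6, -0.3, -4.7]
finger_gap: 0.221
clock: 59.15
eef_pos: [0.5498, 0.0099, 0.2269]
tcp_rot: [[-0.501, 0.865, -0.013], [0.865, 0.501, 0.022], [0.026, -0.0, -1.0]]
wrist_force: [-0.8, -0.9, -5.8]
finger_gap: 0.22
clock: 59.65
eef_pos: [0.5499, 0.0099, 0.224]
tcp_rot: [[-0.501, 0.865, -0.013], [0.865, 0.501, 0.022], [0.026, 0.0, -1.0]]
wrist_force: [-0.7, -0.6, -5.6]
finger_gap: 0.225
```

```bash
python3 -m handwheel '[[[0,0,-0.1],0],[[0,0,-0.15],0],[[0,0,-0.15],0],[[0,0,-0.15],0],[[0,0,-0.15],0]]'; python3 -m handwheel '[[[0,0,-0.08],0],[[0,0,-0.08],0],[[0,0,-0.08],0],[[0,0,-0.08],0],[[0,0,-0.08],0]]'
```

```text
clock: 60.15
eef_pos: [0.5501, 0.0098, 0.2228]
tcp_rot: [[-0.501, 0.865, -0.012], [0.865, 0.501, 0.023], [0.026, 0.001, -1.0]]
wrist_force: [-0.3, 1.1, -1.1]
finger_gap: 0.228
clock: 60.65
eef_pos: [0.5503, 0.0098, 0.2226]
tcp_rot: [[-0.501, 0.865, -0.012], [0.865, 0.501, 0.023], [0.026, 0.001, -1.0]]
wrist_force: [-2.3, 0.6, 5.9]
finger_gap: 0.221
```

Standing on the dish. Releasing, then moving clear to inspect.

```bash
python3 -m handwheel '[[[0,0,0],0],[[0,0,0],0],[[0,0,0],0],[[0,0,0],0],[[0,0,0],0]]' -0.1; python3 -m handwheel '[[[0,0,0.5],0],[[0,0,2],0],[[0,0,5],0],[[0,0,9],0],[[0,0,13],0]]'; python3 -m handwheel '[[[2,-4,0],0],[[3,-8,0],0],[[3,-12,0],0],[[3,-16,0],0],[[3,-20,0],0]]';python3 -m handwheel '[[[0,0,0],0],[[0,0,0],0],[[0,0,0],0],[[0,0,0],0],[[0,0,0],0]]'; python3 - <<'E'
from h import *
im=snap('wrist','wr33');  snap('scene','sc33');snap('top','to33');s=read_state();print(s['eef_pos'],s['finger_gap'])
for n,r in(('wr33',None),('sc33',(90,210,180,340)),('to33',(120,285,160,380))):
    a=cv2.imread('pics/%s.png'%n)
    if r: a=a[r[0]:r[1],r[2]:r[3]]
    cv2.imwrite('pics/%sb.png'%n,cv2.resize(a,(800,600),interpolation=cv2.INTER_CUBIC))
E
```

```text
clock: 61.15
eef_pos: [0.5504, 0.0098, 0.2225]
tcp_rot: [[-0.501, 0.865, -0.012], [0.865, 0.501, 0.023], [0.026, 0.001, -1.0]]
wrist_force: [0.0, -0.3, -0.6]
finger_gap: 0.45
clock: 61.65
eef_pos: [0.55, 0.0096, 0.3538]
tcp_rot: [[-0.501, 0.866, -0.013], [0.865, 0.501, 0.022], [0.026, 0.0, -1.0]]
wrist_force: [1.7, 0.1, 0.7]
finger_gap: 0.452
clock: 62.15
eef_pos: [0.5799, -0.1918, 0.3542]
tcp_rot: [[-0.501, 0.865, -0.012], [0.865, 0.501, 0.022], [0.025, 0.001, -1.0]]
wrist_force: [0.6, -0.5, -0.2]
finger_gap: 0.448
clock: 62.65
eef_pos: [0.5802, -0.1901, 0.3541]
tcp_rot: [[-0.503, 0.864, -0.012], [0.864, 0.503, 0.023], [0.026, 0.001, -1.0]]
wrist_force: [0.2, 0.3, -0.9]
finger_gap: 0.451
[ 0.58006125 -0.191057    0.35422639] 0.4512631711654279
```

View pics/wr33b.png

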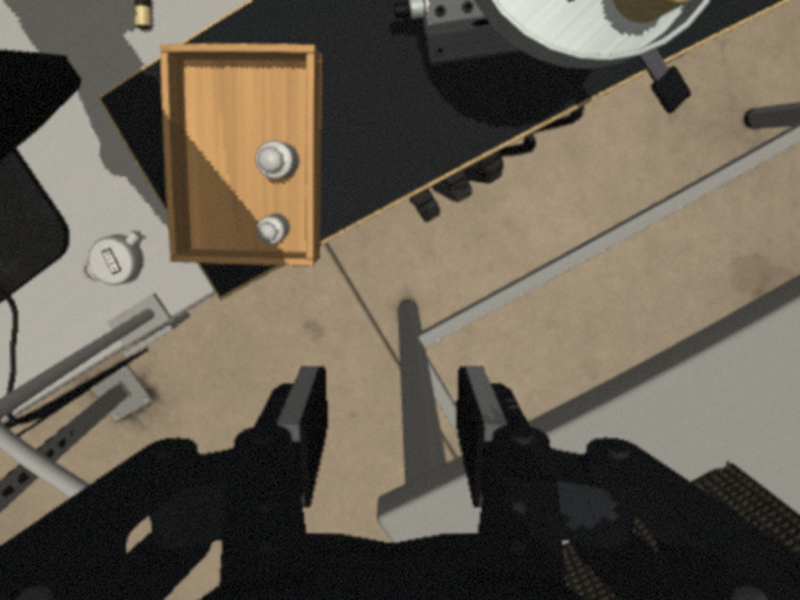

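View pics/sc33b.png

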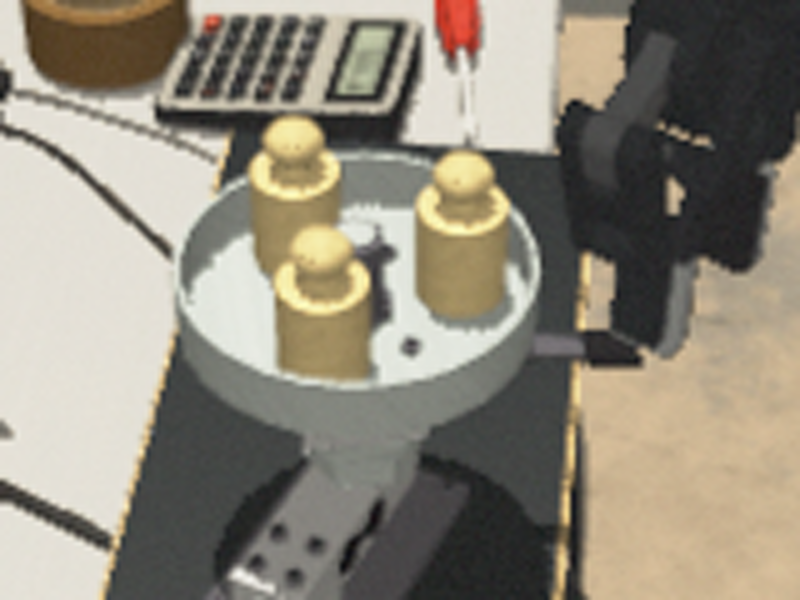

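View pics/to33b.png

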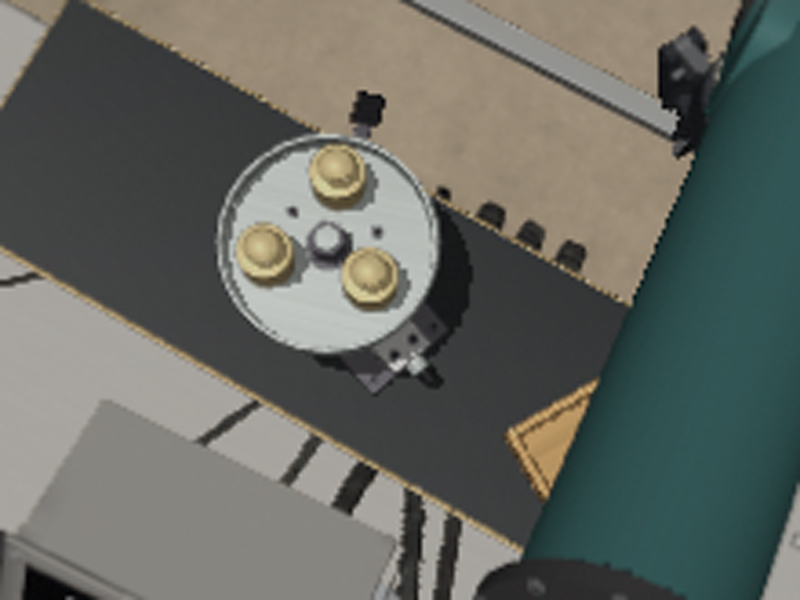

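```bash
python3 - <<'E'
from h import *
t=load('to33'); f=lambda p:(160+p[0]/(800/220)-.4,120+p[1]/(600/165)-.4)
# crop 220x165
c=onz(t,*f((329,239)),.2075)
# dish rim circle centre at z .1935
print('stem',c,'rim',onz(t,*f((329,242)),.1935))
for p in [(338,167),(264,249),(371,271)]:
    q=onz(t,*f(p),.232); print(q,np.hypot(*(q-c)[:2])*1000)
E
```

```text
stem [0.57647438 0.03973141 0.2075    ] rim [0.57689513 0.04015282 0.1935    ]
[0.62021347 0.03190277 0.232     ] 44.434180190880554
[0.56679183 0.08190366 0.232     ] 43.269504958787195
[0.5500318 0.0121666 0.232    ] 38.197233523941925
```

Radii from the pan axis are 38 to 44 mm (limit 58). The pan is level, the lever is down at scene (612,347), and both small weights are still in the tray. Handing in.

```bash
python3 -c "
from cell import *
print(close_job())"
```

```text
the job is handed in; nothing more can be done
None
```

I set up the load cell as asked and handed the job in at about 63 s; no verdict was reported.

- **Stud:** it is fully home in the hexagonal pocket. It bottomed at the height I expected, with the flange flush on the rim.
- **Pan:** the socket went over the ball without resistance. The pan seated at the predicted height and looked level in the camera picture.
- **Latch:** I pressed the lever down while the pan was empty. Near the end of the press the push tilted the pan slightly, by a few pixels in the scene camera. It came back level when I released it. The pad dropped by the same amount in the pictures as a full 0.5 rad press would give. There is no direct reading of the lever angle.
- **Weights:** there were three large brass weights. All stand upright on the dish, 38 to 44 mm from its axis (limit 58 mm).
- **Small weights:** both steel weights are still in the tray.

**Disagreement between cameras:** the cameras differed by a few millimetres on absolute positions, up to about 7 mm for the pan's axis. I lined up the fits from close wrist views, contact forces and pictures from the same camera. All contact readings stayed under about 13 N.

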